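Set a printed case under the insert press and scan its label

ROBOT

A 6-joint arm with a two-finger parallel gripper is mounted at the origin on the work surface. World frame = base frame: x ahead of the robot, y to its left, z up, the work surface at z = 0. Lengths are in m, angles in rad, forces in N, time in s.
With the tool pointing down it reaches from about 0.35 to 0.975 m from the base axis. Payload 17.4 kg.
Tool frame: the origin (TCP) lies between the finger pads; the fingertips stand 25 mm ahead of it and the grasp point (between the pads) lies 6 mm ahead of it (ctrl.tcp_to_tips is the distance from the TCP to the fingertips, in m); z points along the fingers, x is the direction in which the jaws open and shut, and the axes are right-handed (so a half turn about z gives the same grasp; the last joint's range is limited). The gripper opens to 85 mm and grips with 20 to 120 N. Pads are 22 mm wide; open, the fingers measure 114 mm over their backs; the gripper's body (76 mm by 85 mm) begins 54 mm behind the grasp point. The pads swing forward as they close: fully open they stand 13 mm farther back than shut.
Start: joints at [-1.153, 0.116, 1.442, -0, 1.584, -0.038], TCP at [0.297, -0.606, 0.235] pointing down, gripper open.
Joint ranges: [-2.83, 2.83], [-0.83, 2.19], [0.07, 2.5], [-1.14, 4.28], [0.01, 3], [-2.97, 2.97]. Speed limits (rad/s): [1.89, 1.89, 2.22, 3.14, 3.14, 3.14].

INTERFACE

Orientations are given as a unit quaternion [x, y, z, w].
In Python, from workcell import ctrl, optics gives the robot as it stands.
- The arm moves only by the tool jog_arm, never from a script. Its arguments are lists of equal length, an entry for each row: "translation": the shift along the tool's x, y, z scaled (see below), a list of three; "turn": the turn about the tool's z scaled (see below). A call has 1 to 8 rows; each row is the pose to reach, as a shift and turn from the pose commanded when the call began, along the tool's axes at that moment; what a row does not reach only later rows make up. The controller multiplies each number of a shift by 200 mm and each number of a turn by 90 degrees. A row lasts 1/12 s, in which the tool goes at most 41.7 mm and 7.16 degrees, less where a joint would pass 70% of its speed; a pose out of reach is approached as far as the arm can. A call with a number of a shift or a turn outside -1 to 1 is refused whole. A call with a gripper value outside its range is refused whole. "fingers" is the finger opening in mm, from 0 to 85.4, set as the call begins (left out, the last holds). The fingers move at their own pace and stop on an object; "force" is the grip in N (left out, the last holds). Time passes only in rows, so rows that repeat a pose let the fingers close. It gives the time, the measured TCP pose, the force and the opening at its end, in the units of the state.
- ctrl.state(): the state, without advancing time (a new reading comes with each control period).
- optics.read_camera(name): name is "scene" or "side" or "wrist"; returns (picture, depth): 384x512x3 uint8, red, green, blue; 384x512 float32, m along the optical axis (not along the pixel's ray), 0 where there is no reading.
- optics.get_calibration(name): a dict with "fx", "fy", "cx", "cy" (pixels), "R" (3x3) and "t" (3): a world point X has camera coordinates R X + t. Camera axes: x right, y down, z forward; pixel columns grow to the right and rows downward; lengths in m; the calibration is good to about 2 mm. A picture is of the moment at which its call begins: read the wrist's pose just before it. get_calibration takes no time and is no camera call; for the wrist camera it gives the pose at the moment of the call.
- ctrl.hand_in(): hands the job in, once; it reports no verdict.
The state is a dict: "time": time; "q": joint angles; "qd": joint speeds; "joint_efforts": joint torques, N m; "eef_pos": TCP position; "tcp_rot": TCP orientation; "wrist_force": force on the tool from outside, world axes, zero at the start; "moment": the same for the moment, N m; "gripper_width": finger opening in m.
Only numpy, scipy, OpenCV 4.12 (cv2) and the standard library are available. Lean on these libraries where they do the work, as an engineer would, in place of code of your own. Each camera call takes 0.05 s, during which the arm holds its last target.

TASK

Get the orange case ready for pressing: slide its carriage by the black knob until the round screw boss on top of the case is centred right under the tip of the press. Then pick up the hand scanner and, without touching the case, point its window at the middle of the bar label on top of the case from about 8 cm away, looking steeply down at it (45 degrees or steeper), and hold it still there for a good second. Finally stand the scanner back on its feet on the rubber mat, with the boss still under the tip; do not bump the press, and leave the spare case, jar and screwdriver where they are.

Things in the scene. Friction and masses are not known exactly. Their poses are not given: they have to be found in the camera images.
- station: Fixed flat slide base, dark steel with two rails, 130 x 370 x 28 mm. Origin: centre of its underside on the bench. y: along the rails, the direction in which the carriage slides; x: across them, away from the robot; z: up.
- knob_top (a point): Centre of the top of the upright black round knob on the carriage's tab on the robot's side: 20 mm diameter, 44 mm high, top 76 mm above the bench. The case wall is 57 mm from its axis. Moves with the carriage.
- carriage: Sliding carriage (aluminium plate 130 x 120 x 12 mm, top 32 mm above the bench) with the orange printed case fixed on it: 76 (x) x 100 (y) x 40 mm, its top 72 mm above the bench. Origin: centre of the plate's underside; axes as the station's. Slides along the station's y, 200 mm of travel; starts at the -y end, its boss at least 40 mm short of the tip. Friction about 2 N: it stays where left.
- boss (a point): Centre of the top of the round screw boss on the case's top: an orange ring 21 mm across and 3 mm high with a dark hole, at x +10, y +34 mm from the carriage's origin; 75 mm above the bench. The ring is seen only, it does not obstruct.
- label (a point): Middle of the white bar label with black bars lying flat on the case's top, 36 (x) x 54 (y) mm, at x -6, y -14 mm from the carriage's origin, 72 mm above the bench.
- press: Fixed insert press: foot 100 x 100 x 20 mm and column (245 mm high) beyond the station, at x +115, y +80 mm from its origin; an arm 22 mm wide runs from the column straight to above the origin at 194 to 216 mm height and carries a 20 mm black holder (150 to 220 mm height) and the brass tip. A ball lever sticks out from the column to y +170 mm. Origin: on the bench plane, right below the tip. Axes as the station's.
- tip (a point): Lowest point of the press's pointed brass tip, 87 mm above the bench, 12 mm above the boss. In line with the path of the boss, somewhere along the rails.
- mat: Fixed black rubber mat 220 (x) x 150 (y) x 4 mm, the scanner's parking place. Origin: centre of its underside on the bench.
- scanner: Loose grey hand scanner, 0.15 to 0.28 kg, 137 mm long, standing on two feet on the mat. Origin: level with the undersides of its feet. x: to its nose, y: its left, z: up. Straight level handle 26 mm wide, 36 to 62 mm above the feet, x -75 to +30 mm, over a tail foot 36 mm wide (x -75 to -45); head 46 mm wide, bent down 50 degrees. Centre of mass within 10 mm of x = 0.
- grip (a point): Good place to grip the scanner: middle of the handle, at x -10, y 0, z +49 mm in the scanner's frame; fingers on the two sides of the handle (closing along its y), 36 mm of free air below the handle.
- tail_foot (a point): Centre of the underside of the scanner's tail foot (30 x 36 mm), at x -60 mm in its frame.
- nose_foot (a point): Centre of the underside of the scanner's small nose foot (14 x 42 mm), at x +46 mm in its frame.
- window: The scanner's dark window, 22 x 38 mm, at the end of its head; origin in its middle, at x +62.2, y 0, z +12.0 mm in the scanner's frame. Its z axis is the line of sight, out of the window: with the scanner level it points forward (+x of the scanner) and 50 degrees below the horizontal; y as the scanner's.
- spare_case: Bystander: plain orange case 76 x 100 x 40 mm, loose on the bench. Origin: centre of its underside.
- jar: Bystander: small glass jar with a white lid, 48 mm diameter, 60 mm high. Origin: centre of its underside.
- screwdriver: Bystander: screwdriver lying on the bench, about 0.2 m long.
There are look-alikes about, which are no part of the job. Of the things like the scanner, leave any that is blue; of the rest the smaller one is meant.

How it is judged:
By the outcome, as a careful person would: the job done as asked, in the order asked, and still so for the second after the job is handed in, with the robot touching nothing.
It also fails if it takes over 72 s, if anything falls off the work surface, if the arm or the gripper's body presses on something with over 40 N, if the wrist force passes 120 N, or if a joint passes its speed limit or range.

## Working session

There is one attempt and no reset: what is moved stays moved. The work goes in short steps, Python scripts to look and compute and a tool call to move; the robot and the scene stay as the last step left them, time stands still between calls to the robot, and variables do not carry over. Pictures are saved under pics/ and viewed, and the job is handed in when it is done.

Besides the shell and the picture viewer there is one more tool, called after ">>>" as name([rows], argument=value, ...), one row to a line, values as JSON. jog_arm: Moves the arm, as the interface text tells. Shifts and turns lie within -1 to 1; 1 stands for 200 mm of shift or 90 degrees of turn. Its arguments: {"type":"object","properties":{"translation":{"type":"array","items":{"type":"array","items":{"type":"number"}}},"turn":{"type":"array","items":{"type":"number"}},"fingers":{"type":"number"},"force":{"type":"number"}},"required":["translation","turn"]}

```bash
ls; mkdir -p pics
python3 - <<'E'
from workcell import ctrl, optics
import cv2
s=ctrl.state();print({k:s[k] for k in('time','eef_pos','tcp_rot','wrist_force','gripper_width')})
for n in('scene','side','wrist'):
    c=optics.get_calibration(n);print(n,c)
    im,d=optics.read_camera(n);cv2.imwrite(f'pics/{n}0.png',im[:,:,::-1])
    import numpy as np;np.savez(f'{n}0.npz',im=im,d=d,**c)
E
```

```text
pics
{'time': 0.0, 'eef_pos': array([ 0.297034  , -0.60591538,  0.23430719]), 'tcp_rot': array([ 8.48588523e-01, -5.29053062e-01, -5.20242778e-04, -3.25328461e-04]), 'wrist_force': array([ 0.00236513,  0.1268486 , -0.04489237]), 'gripper_width': 0.08539095342974141}
scene {'fx': 477.0381989672107, 'fy': 477.0381989672107, 'cx': 255.8120489327314, 'cy': 194.07776216252705, 'R': array([[ 0.15686126,  0.98758942,  0.00785328],
       [ 0.70999311, -0.10723541, -0.69599594],
       [-0.68651608,  0.11475058, -0.71800277]]), 't': array([-0.00256612, -0.30250834,  1.80877293])}
side {'fx': 448.523931323888, 'fy': 448.523931323888, 'cx': 242.87103077885203, 'cy': 179.9623245359535, 'R': array([[ 0.87385594, -0.4861635 ,  0.00456646],
       [-0.29854327, -0.54398322, -0.78419014],
       [ 0.3837287 ,  0.68390592, -0.62050381]]), 't': array([-0.47267988,  0.18857596,  1.42580593])}
wrist {'fx': 280.96678798535044, 'fy': 280.96678798535044, 'cx': 255.75878043711452, 'cy': 188.6499114445408, 'R': array([[ 4.40659336e-01, -8.97674245e-01, -5.47184183e-04],
       [-8.61454736e-01, -4.23050785e-01,  2.80933749e-01],
       [-2.52418478e-01, -1.23324705e-01, -9.59727008e-01]]), 't': array([-0.67506659, -0.0363587 ,  0.37834993])}
```

View pics/scene0.png

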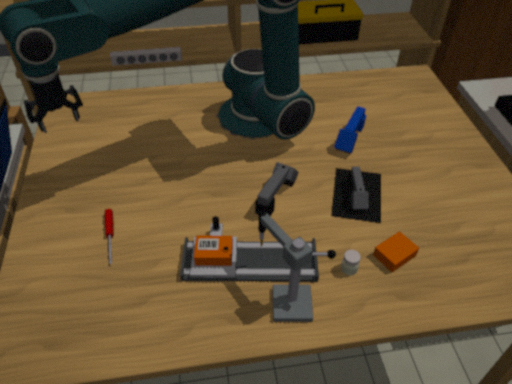

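View pics/side0.png

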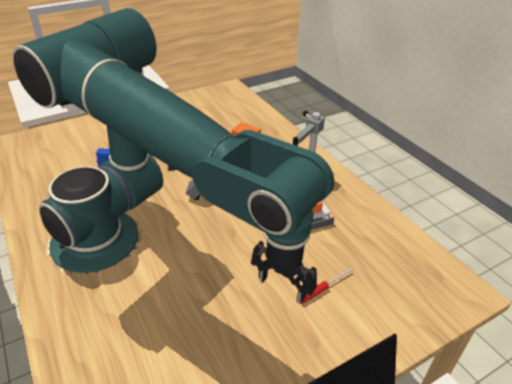

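View pics/wrist0.png

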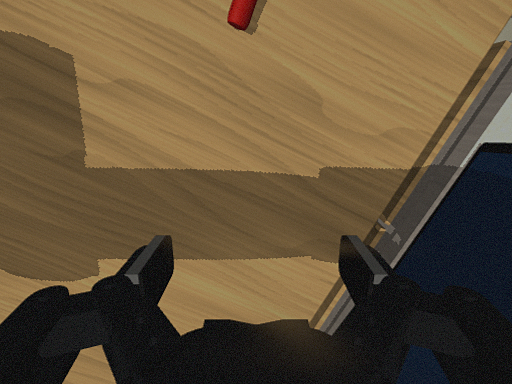

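The scene view shows the station at about (250,260), the carriage at its left end with the knob at (215,225), and the press tip at about (262,240). The small grey scanner is on the mat at (360,190). A bigger grey one is at (275,185) and a blue one at (350,130), both to be left alone.

Run:
```python
import cv2,numpy as np
z=np.load('scene0.npz');im=z['im'][:,:,::-1]
a=im[150:330,160:350];cv2.imwrite('pics/crop_a.png',cv2.resize(a,None,fx=4,fy=3.3*4/3.3*0.8,interpolation=cv2.INTER_CUBIC) if 0 else cv2.resize(a,(760,600),interpolation=cv2.INTER_CUBIC)) # scale 4, 3.333
b=im[100:250,320:430];cv2.imwrite('pics/crop_b.png',cv2.resize(b,(440,600),interpolation=cv2.INTER_CUBIC))
```

```text
(no output)
```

View pics/crop_a.png

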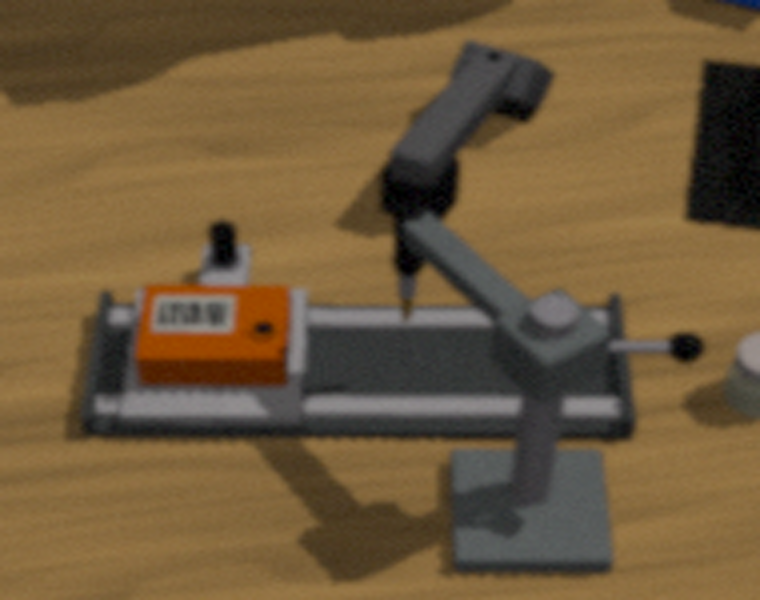

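View pics/crop_b.png

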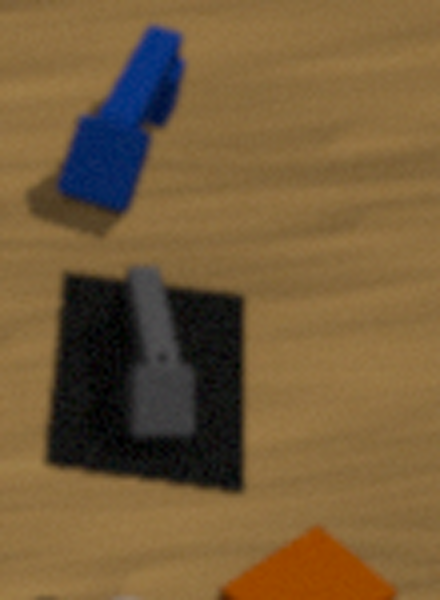

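```bash
cat > h.py <<'E'
import numpy as np,cv2
def ray(c,uv,z):
    R,t=np.array(c['R']),np.array(c['t']);uv=np.atleast_2d(uv).astype(float)
    d=np.c_[(uv[:,0]-c['cx'])/c['fx'],(uv[:,1]-c['cy'])/c['fy'],np.ones(len(uv))]@R
    o=-R.T@t
    return o+d*((z-o[2])/d[:,2])[:,None]
def proj(c,X):
    p=np.atleast_2d(X)@np.array(c['R']).T+c['t'];return np.c_[p[:,0]/p[:,2]*c['fx']+c['cx'],p[:,1]/p[:,2]*c['fy']+c['cy']]
E
python3 - <<'E'
import numpy as np
from h import *
c=dict(np.load('scene0.npz'))
A=lambda x,y:(160+(x+.5)/4-.5,150+(y+.5)/3.3333-.5)
B=lambda x,y:(320+(x+.5)/4-.5,100+(y+.5)/4-.5)
P=lambda n,uv,z:print(n,ray(c,uv,z)[0].round(4),'depth pt z',)
P('boss',A(263,328),.075);P('tip',A(406,318),.087);P('knob',A(222,230),.076)
for q in[(143,285),(291,287),(138,383)]:P('case',A(*q),.072 if q[1]<300 else .032)
for q in[(85,432),(630,435),(105,295),(618,300)]:P('st',A(*q),.028)
for q in[(67,272),(243,297),(243,490),(48,465)]:P('mat',B(*q),.004)
for q in[(143,268),(162,357)]:P('handle',B(*q),.062)
P('spare',B(317,590),.04)
for q in[(485,45),(415,165),(520,110),(450,190)]:P('big',A(*q),.08)
im,d=c['im'],c['d']
for n,q in[('bigh',A(450,120)),('bigtail',A(525,85)),('bighd',A(420,190)),('tip',A(406,318)),('arm',A(440,240)),('handle',B(150,300)),('head',B(162,400)),('mat',B(215,350))]:
    u,v=map(int,map(round,q));dd=d[v,u]
    R,t=c['R'],c['t'];X=R.T@(np.array([(u-c['cx'])/c['fx']*dd,(v-c['cy'])/c['fy']*dd,dd])-t);print(n,X.round(3))
E
```

```text
boss [ 0.6738 -0.1871  0.075 ] depth pt z
tip [ 0.6875 -0.093   0.087 ] depth pt z
knob [ 0.5671 -0.2039  0.076 ] depth pt z
case [ 0.6151 -0.263   0.072 ] depth pt z
case [ 0.6325 -0.1633  0.072 ] depth pt z
case [ 0.6834 -0.2745  0.032 ] depth pt z
st [ 0.7224 -0.3123  0.028 ] depth pt z
st [0.7797 0.0423 0.028 ] depth pt z
st [ 0.5856 -0.2915  0.028 ] depth pt z
st [0.6457 0.0673 0.028 ] depth pt z
mat [0.3387 0.2222 0.004 ] depth pt z
mat [0.3899 0.3582 0.004 ] depth pt z
mat [0.592  0.2873 0.004 ] depth pt z
mat [0.5457 0.149  0.004 ] depth pt z
handle [0.4029 0.2588 0.062 ] depth pt z
handle [0.5013 0.2431 0.062 ] depth pt z
spare [0.7161 0.2899 0.04  ] depth pt z
big [0.371  0.0228 0.08  ] depth pt z
big [ 0.5166 -0.0578  0.08  ] depth pt z
big [0.4608 0.032  0.08  ] depth pt z
big [ 0.5496 -0.0379  0.08  ] depth pt z
bigh [ 0.469 -0.024  0.082]
bigtail [0.415 0.047 0.067]
bighd [ 0.522 -0.053  0.051]
tip [ 0.694 -0.095  0.096]
arm [ 0.72  -0.079  0.216]
handle [0.445 0.25  0.066]
head [0.535 0.234 0.05 ]
mat [0.449 0.312 0.008]
```

```bash
cat >> h.py <<'E'
from scipy.spatial.transform import Rotation as Ro
def go(s,target,ang=None):
    """print the tool-frame shift/turn to reach TCP target (world), tool-x world angle (deg)"""
    R=Ro.from_quat(s['tcp_rot']).as_matrix();cur=np.degrees(np.arctan2(R[1,0],R[0,0]))
    d=R.T@(np.array(target)-s['eef_pos'])
    tr=0 if ang is None else -((ang-cur+180)%360-180)
    print('pos',np.round(s['eef_pos'],4),'ang',round(cur,2),'tilt',np.round(R[:,2],4));print('units',(d/.2).round(4),'turn',round(tr/90,4),'mm',round(1000*np.linalg.norm(d)),'deg',round(tr,1))
E
python3 - <<'E'
from h import *
from workcell import ctrl,optics
s=ctrl.state()
c=optics.get_calibration('wrist');print(-c['R'].T@c['t']-s['eef_pos'], c['R'][2])
go(s,[.43,-.41,.25],-99.2)
go(s,[.55,-.21,.25],-99.2)
E
```

```text
[0.06461766 0.0312409  0.13852175] [-0.2523564  -0.12346427 -0.95972539]
pos [ 0.297  -0.606   0.2345] ang -63.89 tilt [-4.e-04  8.e-04 -1.e+00]
units [-0.5872 -1.0282 -0.0767] turn 0.3924 mm 237 deg 35.3
pos [ 0.297  -0.606   0.2345] ang -63.89 tilt [-4.e-04  8.e-04 -1.e+00]
units [-1.221  -2.0071 -0.0761] turn 0.3924 mm 470 deg 35.3
```

>>> jog_arm([
  [-0.5, -0.95, -0.08],
  [-0.5, -0.95, -0.08],
  [-0.5, -0.95, -0.08],
  [-0.5, -0.95, -0.08],
  [-0.5, -0.95, -0.08],
  [-0.5, -0.95, -0.08],
  [-0.5, -0.95, -0.08],
  [-0.5, -0.95, -0.08],
], turn=[-0.6, -0.6, -0.6, -0.6, -0.6, -0.6, -0.6, -0.6])

```text
time: 0.82
eef_pos: [0.4244, -0.4317, 0.2511]
tcp_rot: [0.997, -0.082, 0.0, 0.0]
wrist_force: [0.7, 0.4, -0.3]
gripper_width: 0.0856
```

Run:
```python
from h import *
from workcell import ctrl,optics
s=ctrl.state();print(s['time'],s['q'])
go(s,[.54,-.22,.26],80.8)
```

```text
0.8167 [-8.36060696e-01 -3.90525792e-02  1.57526339e+00 -2.92033443e-05
  1.60529189e+00 -6.72593598e-01]
pos [ 0.4244 -0.4317  0.2511] ang -9.37 tilt [ 0.e+00 -1.e-04 -1.e+00]
units [ 0.3981 -1.1384 -0.0443] turn -1.0018 mm 241 deg -90.2
```

>>> jog_arm([
  [0.36, -0.98, -0.05],
  [0.36, -0.98, -0.05],
  [0.36, -0.98, -0.05],
  [0.36, -0.98, -0.05],
  [0.36, -0.98, -0.05],
  [0.36, -0.98, -0.05],
  [0.36, -0.98, -0.05],
  [0.36, -0.98, -0.05],
], turn=[-1, -1, -1, -1, -1, -1, -1, -1])

```text
time: 1.48
eef_pos: [0.5287, -0.251, 0.2609]
tcp_rot: [0.914, 0.406, -0.0, -0.0]
wrist_force: [0.1, -0.2, -0.2]
gripper_width: 0.0856
```

>>> jog_arm([
  [0, 0, 0],
  [0, 0, 0],
  [0, 0, 0],
  [0, 0, 0],
  [0, 0, 0],
  [0, 0, 0],
  [0, 0, 0],
], turn=[-0.4, -0.4, -0.4, -0.4, -0.4, -0.4, -0.4])

```text
time: 2.07
eef_pos: [0.5282, -0.2519, 0.2609]
tcp_rot: [0.748, 0.664, -0.0, -0.0]
wrist_force: [0.3, 0.6, 0.0]
gripper_width: 0.0854
```

Run:
```python
from h import *
from workcell import ctrl,optics
s=ctrl.state();print(s['time'],s['q'])
go(s,[.56,-.204,.2],80.8)
for n in('wrist','side'):
    c=optics.get_calibration(n);im,d=optics.read_camera(n);cv2.imwrite(f'pics/{n}1.png',im[:,:,::-1]);np.savez(f'{n}1.npz',im=im,d=d,**c)
print(c['t'])
```

```text
2.0667 [-4.88580125e-01 -8.48422745e-02  1.60331874e+00  6.39202637e-06
  1.62341584e+00 -1.94069679e+00]
pos [ 0.5282 -0.2519  0.2609] ang 83.2 tilt [-3.e-04  1.e-04 -1.e+00]
units [0.2566 0.1294 0.3045] turn 0.0267 mm 84 deg 2.4
[-0.47267988  0.18857596  1.42580593]
```

View pics/wrist1.png

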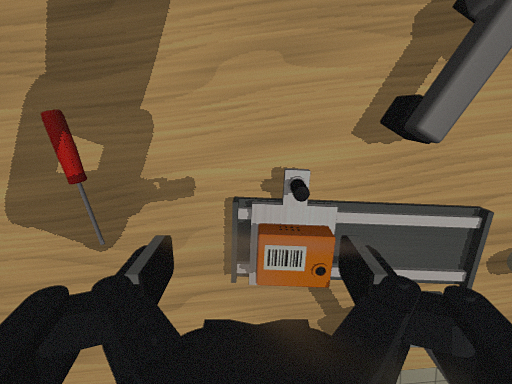

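View pics/side1.png

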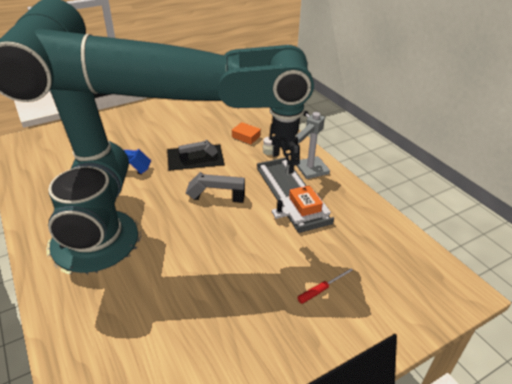

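The wrist view shows the knob at about (298,187), the case and label at (285,258), the boss at (320,270), and the big grey scanner at the top right.

Run:
```python
import numpy as np
from h import *
c=dict(np.load('wrist1.npz'));im=c['im']
a=im[150:300,220:370];cv2.imwrite('pics/crop1.png',cv2.resize(a[:,:,::-1],(600,600),interpolation=cv2.INTER_CUBIC))
print((-c['R'].T@c['t']).round(3))
m=(im.max(2)<60).astype(np.uint8);n,l,st,ce=cv2.connectedComponentsWithStats(m[150:300,220:370])
for i in range(1,n):
    if st[i,4]>30:print(st[i],ce[i]+[220,150])
hsv=cv2.cvtColor(im,cv2.COLOR_RGB2HSV)
```

```text
[ 0.458 -0.243  0.399]
[ 70  29  20  22 310] [299.01612903 189.62258065]
[ 13  47  50  10 214] [256.43457944 200.26635514]
[ 88  50  62   5 136] [334.25735294 201.83088235]
[ 17  59  14  27 186] [243.69354839 225.88172043]
[ 113   85   37   65 1466] [353.16780355 269.49454297]
[ 65 101   3  15  31] [286.06451613 258.03225806]
[ 96 117  10   8  63] [320.06349206 270.61904762]
```

View pics/crop1.png

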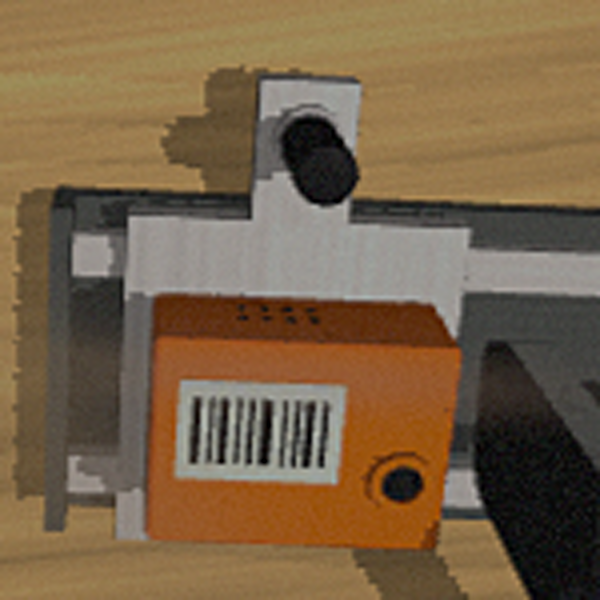

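Run:
```python
import numpy as np
from h import *
c=dict(np.load('wrist1.npz'))
A=lambda x,y:(220+(x+.5)/4-.5,150+(y+.5)/4-.5)
k=ray(c,A(328,175),.076)[0];b=ray(c,A(403,483),.075)[0];l=ray(c,A(261,431),.072)[0]
print(k,b,l)
cs=[ray(c,A(*q),.072)[0][:2] for q in[(182,380),(349,384),(338,485),(176,477)]];print(np.array(cs))
v=cs[1]-cs[0]+cs[2]-cs[3];print('y dir ang',np.degrees(np.arctan2(v[1],v[0])))
s=[ray(c,q,.028)[0][:2] for q in[(235,198),(493,208)]];v=s[1]-s[0];print('station edge',s,np.degrees(np.arctan2(v[1],v[0])))
for a in(79.5,80,80.5,81):
    yd=np.array([np.cos(np.radians(a)),np.sin(np.radians(a))]);xd=np.array([yd[1],-yd[0]])
    print(a,[((p[:2]-k[:2])@xd,(p[:2]-k[:2])@yd) for p in(b,l)],'expect 105,34 / 89,-14')
```

```text
[ 0.5640818  -0.20064334  0.076     ] [ 0.67301935 -0.1837355   0.075     ] [ 0.65021661 -0.22820213  0.072     ]
[[ 0.62886933 -0.25183202]
 [ 0.63661433 -0.19850906]
 [ 0.67322997 -0.20463071]
 [ 0.66392487 -0.25766024]]
y dir ang 80.89202118187153
station edge [array([ 0.57561544, -0.28676685]), array([0.63286769, 0.07098855])] 80.90794513955497
79.5 [(np.float64(0.10403217101239423), np.float64(0.03647700456856926)), (np.float64(0.08971465722188195), np.float64(-0.01140048969571235))] expect 105,34 / 89,-14
80 [(np.float64(0.10434652766133645), np.float64(0.03556777520269452)), (np.float64(0.08961175438460754), np.float64(-0.012182953740968984))] expect 105,34 / 89,-14
80.5 [(np.float64(0.10465293791820324), np.float64(0.03465583721303184)), (np.float64(0.08950202726529073), np.float64(-0.012964490007130042))] expect 105,34 / 89,-14
81 [(np.float64(0.10495137844866724), np.float64(0.03374126004718987)), (np.float64(0.08938548422007647), np.float64(-0.013745038977182971))] expect 105,34 / 89,-14
```

Run:
```python
from h import *
from workcell import ctrl
s=ctrl.state()
go(s,[.564,-.2005,.14],80.9)
```

```text
pos [ 0.5282 -0.2519  0.261 ] ang 83.17 tilt [-2.e-04  1.e-04 -1.e+00]
units [0.2764 0.1471 0.605 ] turn 0.0252 mm 136 deg 2.3
```

>>> jog_arm([
  [0.277, 0.147, 0.3],
  [0.277, 0.147, 0.4],
  [0.277, 0.147, 0.6],
  [0.277, 0.147, 0.6],
  [0.277, 0.147, 0.6],
  [0.277, 0.147, 0.6],
], turn=[0.025, 0.025, 0.025, 0.025, 0.025, 0.025], fingers=50, force=30)

```text
time: 2.67
eef_pos: [0.5638, -0.2002, 0.1412]
tcp_rot: [0.76, 0.65, -0.0, -0.0]
wrist_force: [0.3, 0.6, 0.8]
gripper_width: 0.0499
```

Run:
```python
from h import *
from workcell import ctrl,optics
s=ctrl.state();print(s['time'],s['gripper_width'])
go(s,[.564,-.2005,.067],80.9)
c=optics.get_calibration('wrist');im,d=optics.read_camera('wrist');cv2.imwrite('pics/wrist2.png',im[:,:,::-1]);np.savez('wrist2.npz',im=im,d=d,**c)
```

```text
2.6667 0.0499402628089876
pos [ 0.5638 -0.2002  0.1412] ang 81.07 tilt [-9.e-04  3.e-04 -1.e+00]
units [-0.0014  0.0018  0.3708] turn 0.0019 mm 74 deg 0.2
```

View pics/wrist2.png

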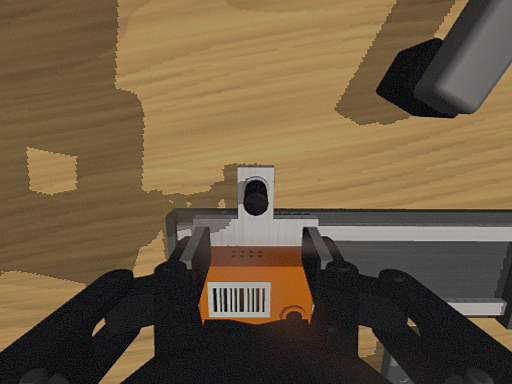

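Run:
```python
from h import *
c=dict(np.load('wrist2.npz'))
print(ray(c,(256.5,203),.076), ray(c,[(385,85),(440,110),(455,118),(405,105)],.05))
cv2.imwrite('pics/crop2.png',cv2.resize(c['im'][160:260,200:310,::-1],(660,600),interpolation=cv2.INTER_CUBIC))
```

```text
[[ 0.56402228 -0.1996839   0.076     ]] [[ 0.49345053 -0.08864223  0.05      ]
 [ 0.51880355 -0.04640574  0.05      ]
 [ 0.52685387 -0.0344994   0.05      ]
 [ 0.51072804 -0.07358091  0.05      ]]
```

View pics/crop2.png

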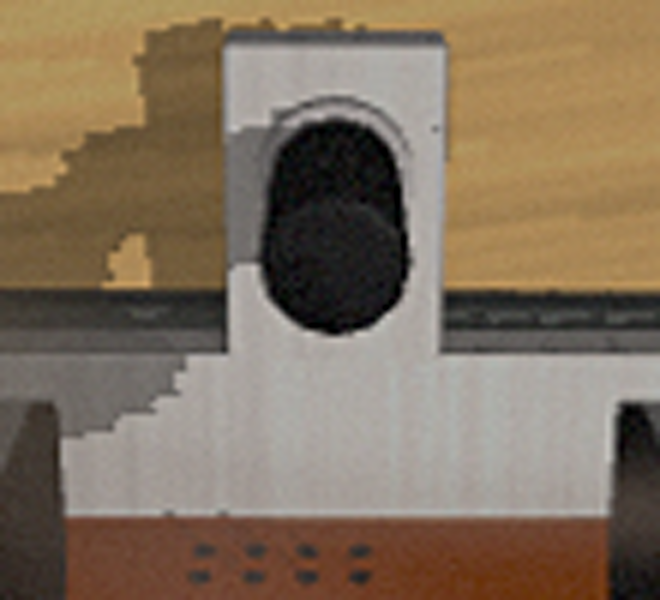

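>>> jog_arm([
  [0, 0.002, 0.2],
  [0, 0.002, 0.37],
  [0, 0.002, 0.37],
  [0, 0.002, 0.37],
], turn=[0, 0, 0, 0])

```text
time: 3.05
eef_pos: [0.5642, -0.2008, 0.0682]
tcp_rot: [0.76, 0.65, -0.0, -0.0]
wrist_force: [1.0, 0.0, 1.5]
gripper_width: 0.0501
```

>>> jog_arm([
  [0, 0, 0],
  [0, 0, 0],
  [0, 0, 0],
  [0, 0, 0],
  [0, 0, 0],
  [0, 0, 0],
], turn=[0, 0, 0, 0, 0, 0], fingers=0, force=30)

```text
time: 3.55
eef_pos: [0.5654, -0.201, 0.0702]
tcp_rot: [0.76, 0.65, 0.001, 0.002]
wrist_force: [-0.8, -0.9, 9.7]
gripper_width: 0.0179
```

Run:
```python
from h import *
from workcell import ctrl,optics
s=ctrl.state();print(s['time'],s['gripper_width'],s['wrist_force'])
go(s,s['eef_pos']+.08*np.array([.158,.9874,0]),80.9)
```

```text
3.55 0.017896579576212764 [-0.75270651 -0.87979991  9.66123726]
pos [ 0.5654 -0.201   0.0702] ang 81.15 tilt [ 0.0036 -0.0016 -1.    ]
units [ 0.4     0.0017 -0.0004] turn 0.0027 mm 80 deg 0.2
```

>>> jog_arm([
  [0, 0, -0.015],
  [0.02, 0, -0.02],
  [0.06, 0, -0.02],
  [0.12, 0, -0.02],
  [0.2, 0, -0.02],
  [0.28, 0, -0.02],
  [0.35, 0, -0.02],
  [0.38, 0, -0.02],
], turn=[0, 0, 0, 0, 0, 0, 0, 0])

```text
time: 4.22
eef_pos: [0.577, -0.1241, 0.0711]
tcp_rot: [0.759, 0.651, 0.001, 0.001]
wrist_force: [14.2, -4.6, -19.9]
gripper_width: 0.0178
```

Run:
```python
from h import *
from workcell import ctrl,optics
s=ctrl.state();print(s['time'],s['gripper_width'],s['wrist_force'])
go(s,s['eef_pos'],80.9)
for n in('wrist','scene','side'):
    c=optics.get_calibration(n);im,d=optics.read_camera(n);cv2.imwrite(f'pics/{n}3.png',im[:,:,::-1]);np.savez(f'{n}3.npz',im=im,d=d,**c)
c=np.load('scene3.npz');cv2.imwrite('pics/crop3.png',cv2.resize(c['im'][190:300,170:320,::-1],(750,550),interpolation=cv2.INTER_CUBIC))
```

```text
4.2167 0.017775689421260697 [ 14.17211496  -4.55812611 -19.89903977]
pos [ 0.577  -0.1241  0.0711] ang 81.19 tilt [ 2.5e-03 -4.0e-04 -1.0e+00]
units [0. 0. 0.] turn 0.0033 mm 0 deg 0.3
```

View pics/wrist3.png

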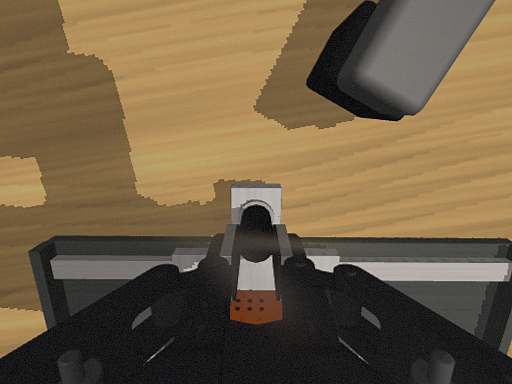

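View pics/crop3.png

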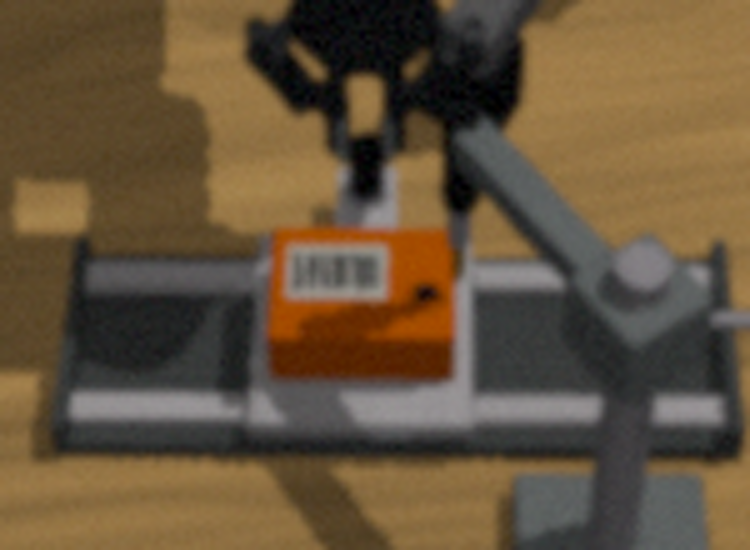

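View pics/side3.png

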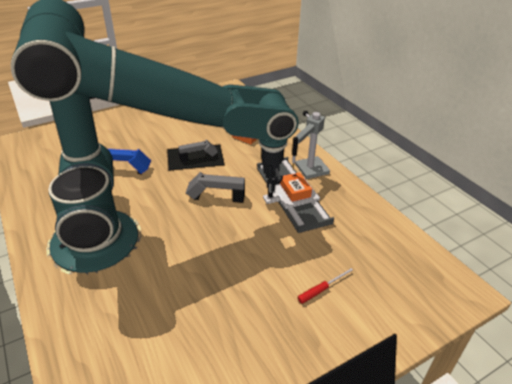

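Run:
```python
from h import *
c=dict(np.load('scene3.npz'))
A=lambda x,y:(170+(x+.5)/5-.5,190+(y+.5)/5-.5)
b=ray(c,A(426,294),.075)[0];t=ray(c,A(458,278),.087)[0]
yd=np.array([np.cos(np.radians(80.9)),np.sin(np.radians(80.9)),0]);xd=np.array([yd[1],-yd[0],0])
print(b,t,(t-b)@yd,(t-b)@xd)
c=np.load('side3.npz');cv2.imwrite('pics/crop3s.png',cv2.resize(c['im'][100:240,240:350,::-1],(660,840)[:2] if 0 else (471,600),interpolation=cv2.INTER_CUBIC))
```

```text
[ 0.68682774 -0.10981849  0.075     ] [ 0.68800636 -0.09292325  0.087     ] 0.016869002591057565 -0.0015083354439127232
```

View pics/crop3s.png

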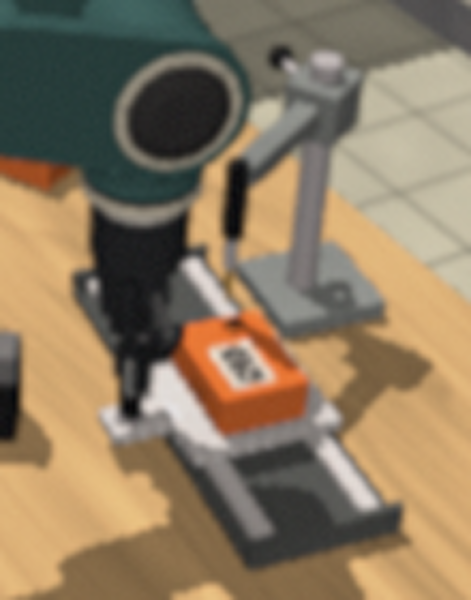

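>>> jog_arm([
  [0.01, 0, 0.01],
  [0.03, 0, 0.01],
  [0.06, 0, 0.01],
  [0.08, 0, 0.01],
  [0.08, 0, 0.01],
], turn=[0, 0, 0, 0, 0])

```text
time: 4.78
eef_pos: [0.5795, -0.1087, 0.0707]
tcp_rot: [0.759, 0.651, 0.001, 0.001]
wrist_force: [5.4, 1.0, 5.2]
gripper_width: 0.0178
```

Run:
```python
from h import *
from workcell import ctrl,optics
s=ctrl.state();print(s['time'],s['gripper_width'],s['wrist_force'])
go(s,s['eef_pos'],80.9)
for n in('scene','side'):
    c=optics.get_calibration(n);im,d=optics.read_camera(n);np.savez(f'{n}4.npz',im=im,d=d,**c)
c=np.load('scene4.npz');cv2.imwrite('pics/crop4.png',cv2.resize(c['im'][215:275,215:290,::-1],(750,600),interpolation=cv2.INTER_CUBIC))
c=np.load('side4.npz');cv2.imwrite('pics/crop4s.png',cv2.resize(c['im'][135:205,265:325,::-1],(514,600),interpolation=cv2.INTER_CUBIC))
```

```text
4.7833 0.017755631435776752 [5.39866367 1.03460793 5.15652644]
pos [ 0.5795 -0.1087  0.0707] ang 81.18 tilt [ 3.e-03 -2.e-04 -1.e+00]
units [0. 0. 0.] turn 0.0031 mm 0 deg 0.3
```

View pics/crop4.png

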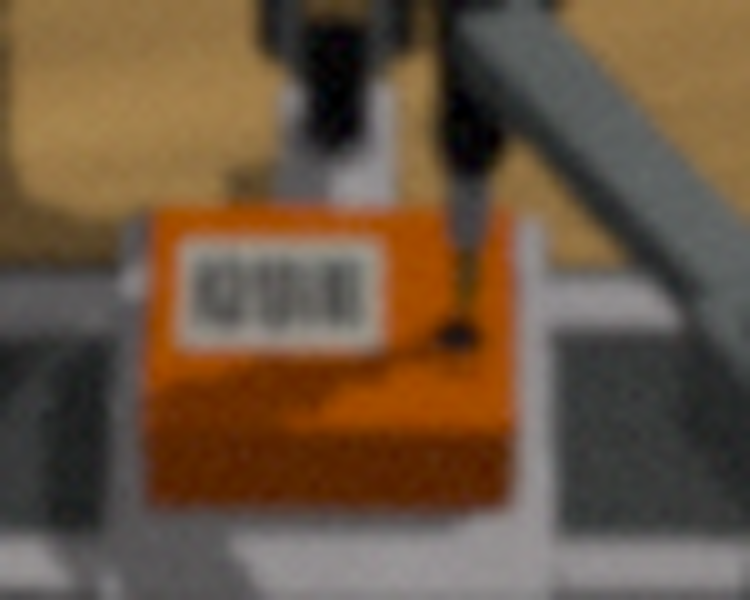

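View pics/crop4s.png

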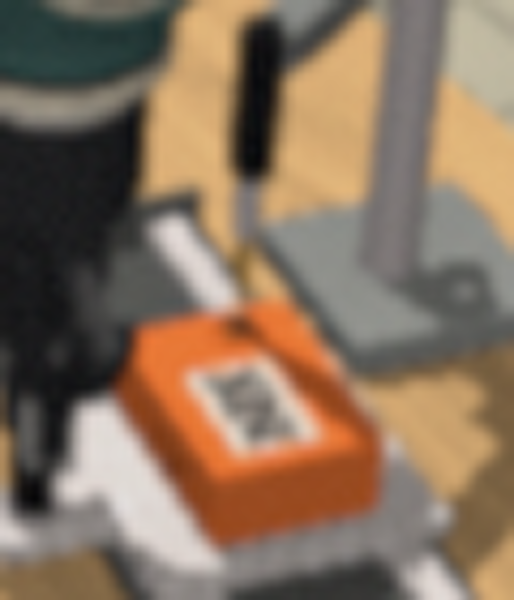

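Run:
```python
from h import *
yd=np.array([np.cos(np.radians(80.9)),np.sin(np.radians(80.9)),0]);xd=np.array([yd[1],-yd[0],0])
c=dict(np.load('scene4.npz'))
t0=np.array([.688,-.093,.087])
print(proj(c,[t0,t0-[0,0,.012],t0-[0,0,.012]+.01*yd,t0-[0,0,.012]+.01*xd]))
A=lambda x,y:(215+(x+.5)/10-.5,215+(y+.5)/10-.5)
b=ray(c,A(460,335),.075)[0];t=ray(c,A(465,306),.087)[0]
print(b,t,(t-b)@yd,(t-b)@xd)
c=dict(np.load('side4.npz'))
S=lambda x,y:(265+(x+.5)/8.57-.5,135+(y+.5)/8.57-.5)
b=ray(c,S(238,323),.075)[0];t=ray(c,S(240,292),.087)[0]
print(b,t,(t-b)@yd,(t-b)@xd)
```

```text
[[261.17101974 245.20158214]
 [261.09937348 247.98767984]
 [264.84943169 248.00969856]
 [261.12353232 250.99205883]]
[ 0.68798471 -0.09448238  0.075     ] [ 0.68778163 -0.09328853  0.087     ] 0.0011467008939866502 -0.0003893341144817225
[ 0.6900552  -0.09013684  0.075     ] [ 0.69296761 -0.08572777  0.087     ] 0.00481419897256684 0.0021784224831132757
```

>>> jog_arm([
  [0, 0, 0],
  [0, 0, 0],
  [0, 0, 0],
  [0, 0, 0],
], turn=[0, 0, 0, 0], fingers=45)

```text
time: 5.22
eef_pos: [0.5782, -0.1093, 0.069]
tcp_rot: [0.76, 0.651, -0.0, -0.0]
wrist_force: [-0.3, -0.0, -0.5]
gripper_width: 0.0449
```

>>> jog_arm([
  [0, 0, -0.1],
  [0, 0, -0.3],
  [0, -0.1, -0.5],
  [0.05, -0.2, -0.7],
  [0.08, -0.3, -0.85],
  [0.08, -0.3, -0.85],
  [0.08, -0.3, -0.85],
  [0.08, -0.3, -0.85],
], turn=[0, 0, 0, 0, 0, 0, 0, 0], fingers=85)

```text
time: 5.88
eef_pos: [0.5214, -0.0844, 0.2388]
tcp_rot: [0.759, 0.651, 0.0, 0.0]
wrist_force: [-0.0, -0.4, -0.0]
gripper_width: 0.0847
```

Run:
```python
from h import *
from workcell import ctrl,optics
s=ctrl.state();print(s['time'],s['gripper_width'],s['wrist_force'])
go(s,s['eef_pos'],80.9)
c=optics.get_calibration('wrist');im,d=optics.read_camera('wrist');np.savez('wrist5.npz',im=im,d=d,**c);cv2.imwrite('pics/wrist5.png',im[:,:,::-1])
```

```text
5.8833 0.08468058690220269 [-0.00438208 -0.39083162 -0.0057571 ]
pos [ 0.5214 -0.0844  0.2388] ang 81.16 tilt [ 1.e-04 -0.e+00 -1.e+00]
units [0. 0. 0.] turn 0.0029 mm 0 deg 0.3
```

View pics/wrist5.png

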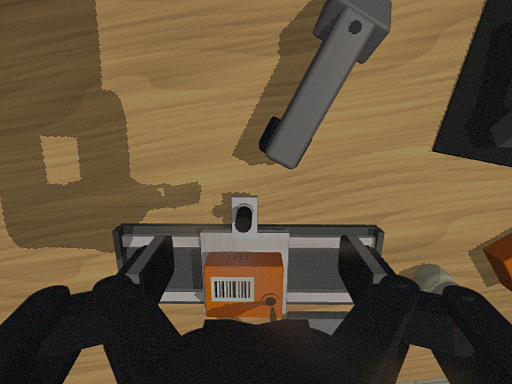

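Run:
```python
import numpy as np,cv2
c=np.load('wrist5.npz');cv2.imwrite('pics/crop5.png',cv2.resize(c['im'][265:325,235:305,::-1],(700,600),interpolation=cv2.INTER_CUBIC))
```

```text
(no output)
```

View pics/crop5.png

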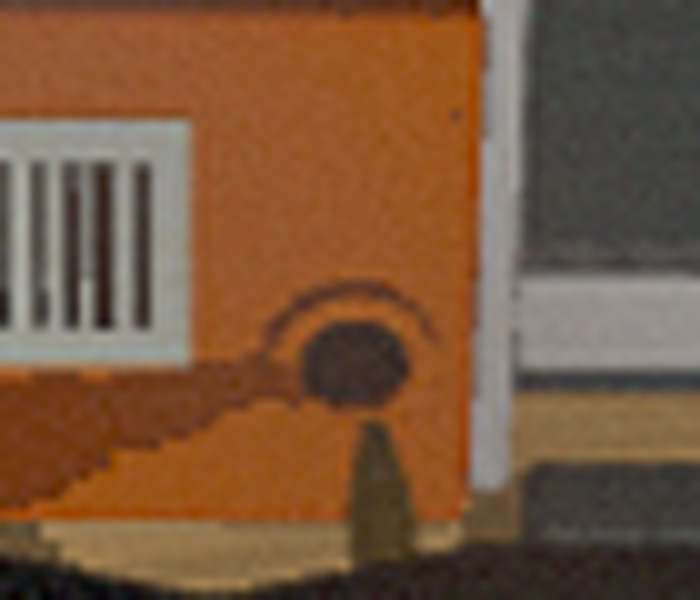

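Run:
```python
from h import *
yd=np.array([np.cos(np.radians(80.9)),np.sin(np.radians(80.9)),0]);xd=np.array([yd[1],-yd[0],0])
c=dict(np.load('wrist5.npz'))
A=lambda x,y:(235+(x+.5)/10-.5,265+(y+.5)/10-.5)
b=ray(c,A(357,364),.075)[0];t=ray(c,A(373,422),.087)[0]
print(b,t,'tip-boss y,x',(t-b)@yd,(t-b)@xd, -c['R'].T@c['t'])
print((proj(c,[t,b,b+.012*np.array([0,0,1])])-[235,265])*10)
im=c['im'];cc=np.load('wrist5.npz')
k=ray(c,(244,213.5),.076)[0];print('knob',k,(b-k)@yd,(b-k)@xd)
```

```text
[ 0.6882259  -0.09171833  0.075     ] [ 0.6874446  -0.09021646  0.087     ] tip-boss y,x 0.001359392548065312 -0.001009001921256816 [ 0.4517128  -0.07341623  0.37732961]
[[368.5        417.5       ]
 [352.5        359.5       ]
 [357.25257213 424.3688184 ]]
knob [ 0.56575698 -0.10499739  0.076     ] 0.03248137835323691 0.11882731499790877
```

Run:
```python
from h import *
from workcell import ctrl
s=ctrl.state()
go(s,[.5793,-.108,.13],80.9)
go(s,[.5793,-.108,.072],80.9)
```

```text
pos [ 0.5214 -0.0845  0.2379] ang 81.16 tilt [-1.5e-03  3.0e-04 -1.0e+00]
units [-0.0718  0.3049  0.539 ] turn 0.0028 mm 125 deg 0.3
pos [ 0.5214 -0.0845  0.2379] ang 81.16 tilt [-1.5e-03  3.0e-04 -1.0e+00]
units [-0.0718  0.3053  0.829 ] turn 0.0028 mm 177 deg 0.3
```

>>> jog_arm([
  [-0.05, 0.2, 0.1],
  [-0.072, 0.305, 0.2],
  [-0.072, 0.305, 0.4],
  [-0.072, 0.305, 0.55],
  [-0.072, 0.305, 0.7],
  [-0.072, 0.305, 0.83],
  [-0.072, 0.305, 0.83],
  [-0.072, 0.305, 0.83],
], turn=[0.003, 0.003, 0.003, 0.003, 0.003, 0.003, 0.003, 0.003], fingers=45)

```text
time: 6.6
eef_pos: [0.5787, -0.1079, 0.0711]
tcp_rot: [0.761, 0.649, -0.001, -0.002]
wrist_force: [0.5, 0.1, 1.4]
gripper_width: 0.0452
```

>>> jog_arm([
  [0, 0, 0],
  [0, 0, 0],
  [0, 0, 0],
  [0, 0, 0],
  [0, 0, 0],
  [0, 0, 0],
], turn=[0, 0, 0, 0, 0, 0], fingers=0)

```text
time: 7.1
eef_pos: [0.5805, -0.1083, 0.0751]
tcp_rot: [0.761, 0.649, 0.001, 0.001]
wrist_force: [-0.9, -1.2, 7.2]
gripper_width: 0.0178
```

Run:
```python
from h import *
from workcell import ctrl
s=ctrl.state();print(s['time'],s['wrist_force'],s['gripper_width'])
yd=np.array([np.cos(np.radians(80.9)),np.sin(np.radians(80.9)),0])
print('along',(s['eef_pos']-[.5795,-.1087,0])@yd)
go(s,s['eef_pos'],80.9)
```

```text
7.1 [-0.92081345 -1.22244682  7.1967878 ] 0.01775885563865581
along 0.0005937500393184292
pos [ 0.5805 -0.1083  0.0751] ang 80.89 tilt [ 2.8e-03 -7.0e-04 -1.0e+00]
units [0. 0. 0.] turn -0.0001 mm 0 deg -0.0
```

>>> jog_arm([
  [0.003, 0, 0],
  [0.006, 0, 0],
  [0.006, 0, 0],
], turn=[0, 0, 0])

```text
time: 7.35
eef_pos: [0.5806, -0.1071, 0.0751]
tcp_rot: [0.761, 0.649, 0.001, 0.001]
wrist_force: [-1.0, -1.2, 7.4]
gripper_width: 0.0174
```

Run:
```python
from h import *
from workcell import ctrl
s=ctrl.state();print(s['time'],s['wrist_force'],s['gripper_width'])
yd=np.array([np.cos(np.radians(80.9)),np.sin(np.radians(80.9)),0])
print('along',(s['eef_pos']-[.5795,-.1087,0])@yd)
```

```text
7.35 [-0.99087879 -1.18110198  7.36583228] 0.01739712921190712
along 0.0017235456298184953
```

Release, lift and re-check with the wrist camera, offset sideways for the other parallax.

>>> jog_arm([
  [0, 0, 0],
  [0, 0, 0],
  [0, 0, 0],
  [0, 0, 0],
], turn=[0, 0, 0, 0], fingers=45)

```text
time: 7.68
eef_pos: [0.5798, -0.1068, 0.0732]
tcp_rot: [0.761, 0.649, 0.0, -0.0]
wrist_force: [0.7, -0.2, 1.0]
gripper_width: 0.0449
```

>>> jog_arm([
  [0, 0, -0.1],
  [0, 0, -0.3],
  [0, -0.1, -0.5],
  [0.05, -0.2, -0.7],
  [0.15, -0.33, -0.85],
  [0.15, -0.33, -0.85],
  [0.15, -0.33, -0.85],
  [0.15, -0.33, -0.85],
], turn=[0, 0, 0, 0, 0, 0, 0, 0], fingers=85)

```text
time: 8.35
eef_pos: [0.5195, -0.0667, 0.2428]
tcp_rot: [0.761, 0.649, 0.0, 0.0]
wrist_force: [-0.7, 0.2, -0.9]
gripper_width: 0.085
```

Run:
```python
from h import *
from workcell import ctrl,optics
s=ctrl.state();print(s['time'],s['gripper_width'],s['wrist_force'])
go(s,s['eef_pos'],80.9)
c=optics.get_calibration('wrist');im,d=optics.read_camera('wrist');np.savez('wrist6.npz',im=im,d=d,**c);cv2.imwrite('pics/wrist6.png',im[:,:,::-1])
c=optics.get_calibration('scene');im,d=optics.read_camera('scene');np.savez('scene6.npz',im=im,d=d,**c)
b=ray(np.load('wrist6.npz'),(250,300),.075);p=proj(np.load('wrist6.npz'),[[.6875,-.091,.08]])[0];print(p)
u,v=p.astype(int);im=np.load('wrist6.npz')['im'];print(u-35,v-30)
cv2.imwrite('pics/crop6.png',cv2.resize(im[v-30:v+30,u-35:u+35,::-1],(700,600),interpolation=cv2.INTER_CUBIC))
```

```text
8.35 0.08495687056751326 [-0.69506195  0.17407952 -0.90179612]
pos [ 0.5195 -0.0667  0.2428] ang 80.93 tilt [ 6.e-04 -2.e-04 -1.e+00]
units [0. 0. 0.] turn 0.0003 mm 0 deg 0.0
[257.76752237 303.92497484]
222 273
```

View pics/crop6.png

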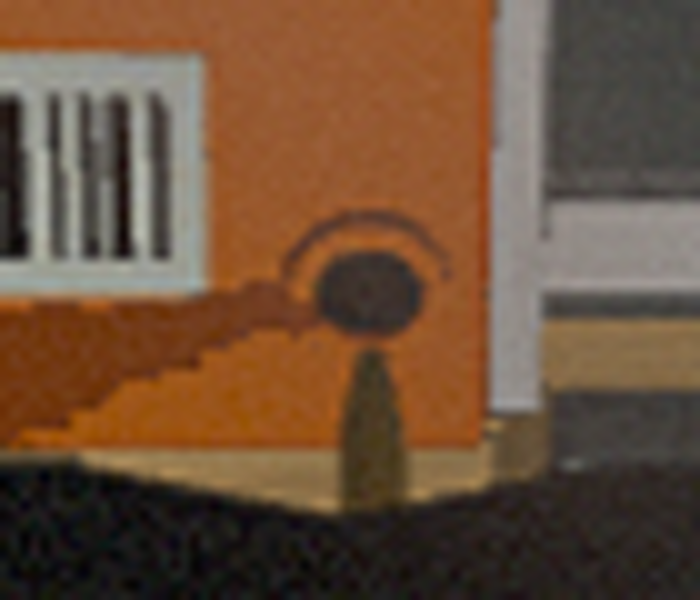

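View pics/wrist6.png

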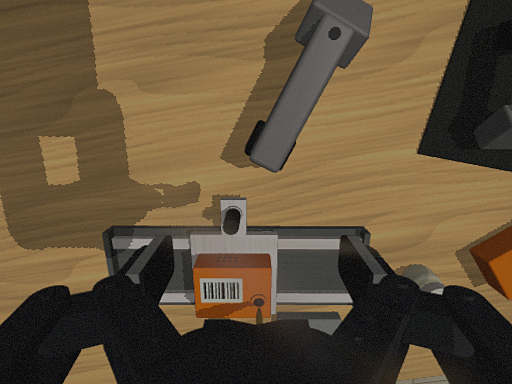

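Run:
```python
from h import *
from workcell import ctrl
c=np.load('wrist6.npz');im=c['im'].astype(int)
m=((im.min(2)>130)).astype(np.uint8);m[:, :190]=0;m[:,250:]=0;m[:272]=0;m[310:]=0
m=cv2.morphologyEx(m,cv2.MORPH_CLOSE,np.ones((9,9)));ct=max(cv2.findContours(m,cv2.RETR_EXTERNAL,cv2.CHAIN_APPROX_NONE)[0],key=cv2.contourArea)
r=cv2.minAreaRect(ct);print(r);bx=cv2.boxPoints(r);X=ray(c,bx,.072);print(X.round(4),X.mean(0))
s=ctrl.state();go(s,[.40,.235,.27],80.9)
```

```text
((220.5, 290.0), (22.0, 41.0), 90.0)
[[ 0.6455 -0.1584  0.072 ]
 [ 0.6536 -0.1071  0.072 ]
 [ 0.686  -0.1128  0.072 ]
 [ 0.6776 -0.1653  0.072 ]] [ 0.66567163 -0.13589709  0.072     ]
pos [ 0.5194 -0.0671  0.2413] ang 80.88 tilt [-2.4e-03  3.0e-04 -1.0e+00]
units [ 1.3967 -0.8292 -0.1418] turn -0.0002 mm 326 deg -0.0
```

>>> jog_arm([
  [0.7, -0.41, -0.12],
  [0.7, -0.41, -0.12],
  [0.7, -0.41, -0.12],
  [0.7, -0.41, -0.12],
  [0.7, -0.41, -0.12],
  [0.7, -0.41, -0.12],
], turn=[0, 0, 0, 0, 0, 0])

```text
time: 8.95
eef_pos: [0.4605, 0.0856, 0.266]
tcp_rot: [0.76, 0.65, -0.001, -0.0]
wrist_force: [0.9, -0.5, 0.6]
gripper_width: 0.0849
```

>>> jog_arm([
  [0.7, -0.41, 0],
  [0.7, -0.41, 0],
  [0.7, -0.41, 0],
  [0.7, -0.41, 0],
  [0.7, -0.41, 0],
  [0.7, -0.41, 0],
], turn=[0, 0, 0, 0, 0, 0])

```text
time: 9.45
eef_pos: [0.402, 0.2361, 0.2657]
tcp_rot: [0.76, 0.649, -0.001, -0.0]
wrist_force: [0.8, -0.0, 0.5]
gripper_width: 0.0851
```

Run:
```python
from h import *
from workcell import ctrl,optics
s=ctrl.state();print(s['time'],s['q'],s['wrist_force'])
go(s,s['eef_pos'],80.9)
c=optics.get_calibration('wrist');im,d=optics.read_camera('wrist');np.savez('wrist7.npz',im=im,d=d,**c);cv2.imwrite('pics/wrist7.png',im[:,:,::-1])
```

```text
9.45 [ 4.76497081e-01 -3.53604705e-01  1.82158760e+00 -3.04823368e-04
  1.67604121e+00 -9.37268579e-01] [ 0.80288808 -0.03634231  0.49118384]
pos [0.402  0.2361 0.2657] ang 81.0 tilt [-0.002  -0.0014 -1.    ]
units [0. 0. 0.] turn 0.0011 mm 0 deg 0.1
```

View pics/wrist7.png

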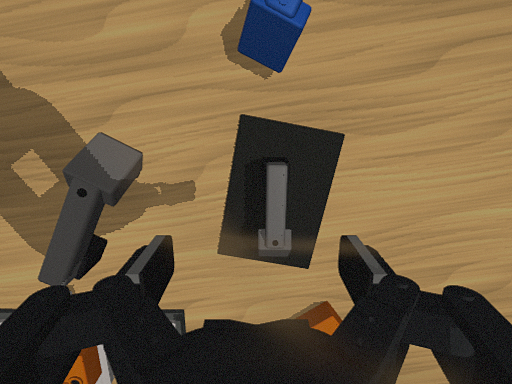

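Run:
```python
import numpy as np,cv2
c=np.load('wrist7.npz');cv2.imwrite('pics/crop7.png',cv2.resize(c['im'][145:265,225:325,::-1],(500,600),interpolation=cv2.INTER_CUBIC))
```

```text
(no output)
```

View pics/crop7.png

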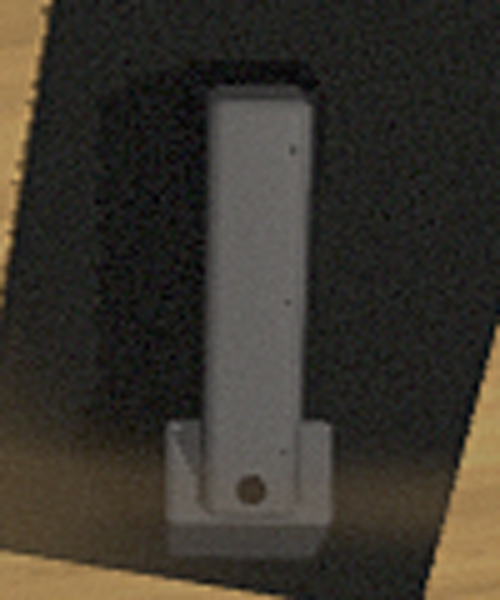

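Run:
```python
from h import *
from workcell import ctrl
c=np.load('wrist7.npz')
A=lambda x,y:(225+(x+.5)/5-.5,145+(y+.5)/5-.5)
E=[ray(c,A(*q),.066)[0] for q in[(211,100),(310,100),(205.5,500),(300,500)]]
print(np.array(E).round(4))
print('widths',np.linalg.norm(E[0]-E[1]),np.linalg.norm(E[2]-E[3]))
a=(E[0]+E[1])/2;b=(E[2]+E[3])/2;u=(b-a)/np.linalg.norm(b-a);yaw=np.degrees(np.arctan2(u[1],u[0]));print('len',np.linalg.norm(b-a),'yaw',yaw)
ori=a+.075*u;grip=a+.065*u;print('origin',ori,'grip',grip)
s=ctrl.state();go(s,[grip[0],grip[1],.047],yaw+90)
M=[ray(c,q,.004)[0] for q in[(241,114),(344,133),(308,268),(219,253)]];print('mat',np.array(M).round(3),np.mean(M,0))
```

```text
[[0.401  0.2494 0.066 ]
 [0.4048 0.2733 0.066 ]
 [0.5078 0.2323 0.066 ]
 [0.5117 0.2571 0.066 ]]
widths 0.024208704076053758 0.02512979767166486
len 0.10808079331153184 yaw -8.874703750239474
origin [0.47703148 0.24982074 0.066     ] grip [0.4671512  0.25136348 0.066     ]
pos [0.4024 0.2352 0.2658] ang 80.91 tilt [-0.0017 -0.0014 -1.    ]
units [0.133  0.3085 1.0935] turn -0.0024 mm 229 deg -0.2
mat [[0.338 0.225 0.004]
 [0.386 0.363 0.004]
 [0.592 0.291 0.004]
 [0.543 0.154 0.004]] [0.46465615 0.25828154 0.004     ]
```

>>> jog_arm([
  [0.1, 0.2, 0.1],
  [0.133, 0.308, 0.2],
  [0.133, 0.308, 0.35],
  [0.133, 0.308, 0.5],
  [0.133, 0.308, 0.65],
  [0.133, 0.308, 0.65],
  [0.133, 0.308, 0.65],
], turn=[-0.002, -0.002, -0.002, -0.002, -0.002, -0.002, -0.002], fingers=65)

```text
time: 10.08
eef_pos: [0.4671, 0.2504, 0.1361]
tcp_rot: [0.761, 0.649, -0.002, -0.0]
wrist_force: [0.1, -0.5, 1.3]
gripper_width: 0.0652
```

Run:
```python
from h import *
from workcell import ctrl,optics
s=ctrl.state();print(s['time'],s['gripper_width'])
c=optics.get_calibration('wrist');im,d=optics.read_camera('wrist');np.savez('wrist8.npz',im=im,d=d,**c);cv2.imwrite('pics/wrist8.png',im[:,:,::-1])
go(s,[.4672,.2514,.060],81.1)
```

```text
10.0833 0.06519523277962912
pos [0.4671 0.2504 0.1361] ang 80.94 tilt [-0.0028 -0.0016 -1.    ]
units [0.006  0.0004 0.3804] turn -0.0018 mm 76 deg -0.2
```

View pics/wrist8.png

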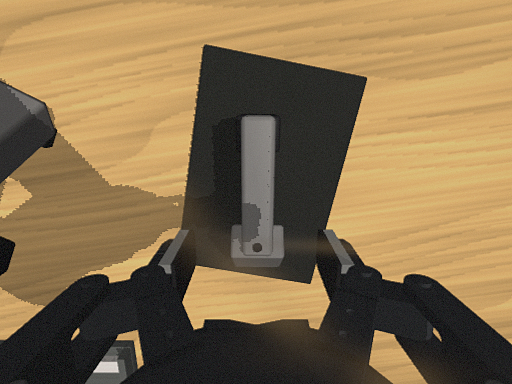

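>>> jog_arm([
  [0.006, 0, 0.15],
  [0.006, 0, 0.3],
  [0.006, 0, 0.38],
  [0.006, 0, 0.38],
  [0.006, 0, 0.38],
], turn=[-0.002, -0.002, -0.002, -0.002, -0.002])

```text
time: 10.55
eef_pos: [0.4679, 0.2533, 0.063]
tcp_rot: [0.759, 0.651, 0.001, 0.0]
wrist_force: [-1.0, -0.3, 1.0]
gripper_width: 0.065
```

Run:
```python
from h import *
from workcell import ctrl,optics
s=ctrl.state();print(s['time'],s['gripper_width'],s['wrist_force'])
c=optics.get_calibration('wrist');im,d=optics.read_camera('wrist');np.savez('wrist9.npz',im=im,d=d,**c);cv2.imwrite('pics/wrist9.png',im[:,:,::-1])
go(s,[.4672,.2514,.060],81.1)
print(proj(c,[s['eef_pos']-[0,0,.006]]))
```

```text
10.55 0.06504730933564243 [-0.95739939 -0.3208374   0.96947275]
pos [0.4679 0.2533 0.063 ] ang 81.22 tilt [ 1.3e-03  5.0e-04 -1.0e+00]
units [-0.01   -0.0021  0.015 ] turn 0.0014 mm 4 deg 0.1
[[255.6964939  237.06504203]]
```

View pics/wrist9.png

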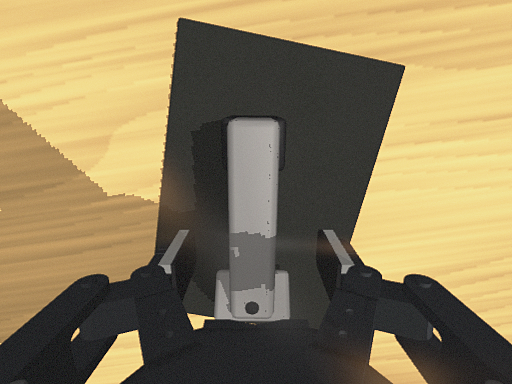

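Run:
```python
from h import *
c=np.load('wrist9.npz')
E=[ray(c,q,.066)[0] for q in[(229,122),(278.5,122),(230.5,270),(276.5,270)]]
print(np.linalg.norm(E[0]-E[1]),np.linalg.norm(E[2]-E[3]))
a=(E[0]+E[1])/2;b=(E[2]+E[3])/2;u=(b-a)/np.linalg.norm(b-a);print(np.degrees(np.arctan2(u[1],u[0])))
a=ray(c,(253.7,118),.066)[0];print(a,'grip',a+.065*u,'origin',a+.075*u)
```

```text
0.02324706075006318 0.025243018289232956
-8.961547334704628
[0.40301139 0.26235976 0.066     ] grip [0.46721794 0.2522346  0.066     ] origin [0.47709587 0.25067689 0.066     ]
```

>>> jog_arm([
  [-0.004, 0, 0.01],
  [-0.004, 0, 0.01],
  [-0.004, 0, 0.01],
  [-0.004, 0, 0.01],
  [-0.004, 0, 0.01],
  [-0.004, 0, 0.01],
  [-0.004, 0, 0.01],
], turn=[0, 0, 0, 0, 0, 0, 0], fingers=0, force=50)

```text
time: 11.18
eef_pos: [0.4673, 0.2527, 0.0604]
tcp_rot: [0.759, 0.651, 0.001, 0.0]
wrist_force: [-2.1, -2.2, 6.7]
gripper_width: 0.0241
```

Run:
```python
from h import *
from workcell import ctrl,optics
s=ctrl.state();print(s['time'],s['gripper_width'],s['wrist_force'],s['moment'])
go(s,s['eef_pos'],81.1)
c=optics.get_calibration('wrist');im,d=optics.read_camera('wrist');np.savez('wrist10.npz',im=im,d=d,**c);cv2.imwrite('pics/wrist10.png',im[:,:,::-1])
```

```text
11.1833 0.024144580982766225 [-2.0873507  -2.18651175  6.70151768] [-0.38823027  0.30772768 -0.11189348]
pos [0.4673 0.2527 0.0604] ang 81.25 tilt [ 1.3e-03  4.0e-04 -1.0e+00]
units [0. 0. 0.] turn 0.0016 mm 0 deg 0.1
```

View pics/wrist10.png

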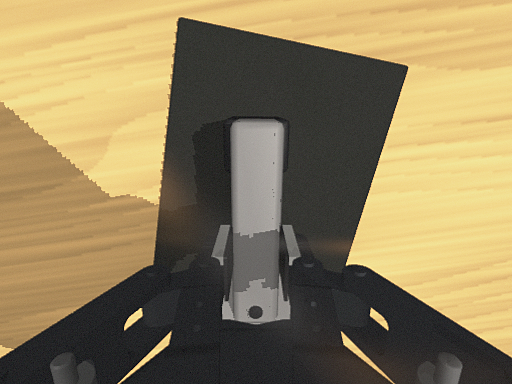

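>>> jog_arm([
  [0, 0, -0.05],
  [0, 0, -0.15],
  [0, 0, -0.3],
  [0, 0, -0.45],
  [0, 0, -0.6],
  [0, 0, -0.7],
  [0, 0, -0.7],
  [0, 0, -0.7],
], turn=[0, 0, 0, 0, 0, 0, 0, 0])

```text
time: 11.9
eef_pos: [0.4671, 0.2528, 0.2004]
tcp_rot: [0.759, 0.651, 0.001, 0.0]
wrist_force: [-0.1, -0.4, -3.0]
gripper_width: 0.0247
```

Run:
```python
from h import *
from workcell import ctrl,optics
s=ctrl.state();print(s['time'],s['gripper_width'],s['wrist_force'],s['moment'])
c=optics.get_calibration('wrist');im,d=optics.read_camera('wrist');np.savez('wrist11.npz',im=im,d=d,**c);cv2.imwrite('pics/wrist11.png',im[:,:,::-1])
c=optics.get_calibration('side');im,d=optics.read_camera('side');np.savez('side11.npz',im=im,d=d,**c);cv2.imwrite('pics/side11.png',cv2.resize(im[100:220,120:280,::-1],(800,600),interpolation=cv2.INTER_CUBIC))
go(s,[.5429,-.1164,.2],81.1)
```

```text
11.9 0.024732987873143184 [-0.10461929 -0.42277054 -3.02845976] [-0.01447171  0.0370997  -0.00181581]
pos [0.4671 0.2528 0.2004] ang 81.26 tilt [ 0.0019  0.001  -1.    ]
units [-1.7667e+00  6.5520e-01  1.0000e-03] turn 0.0018 mm 377 deg 0.2
```

View pics/wrist11.png

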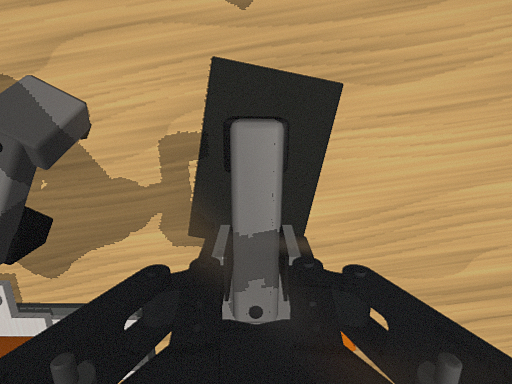

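View pics/side11.png

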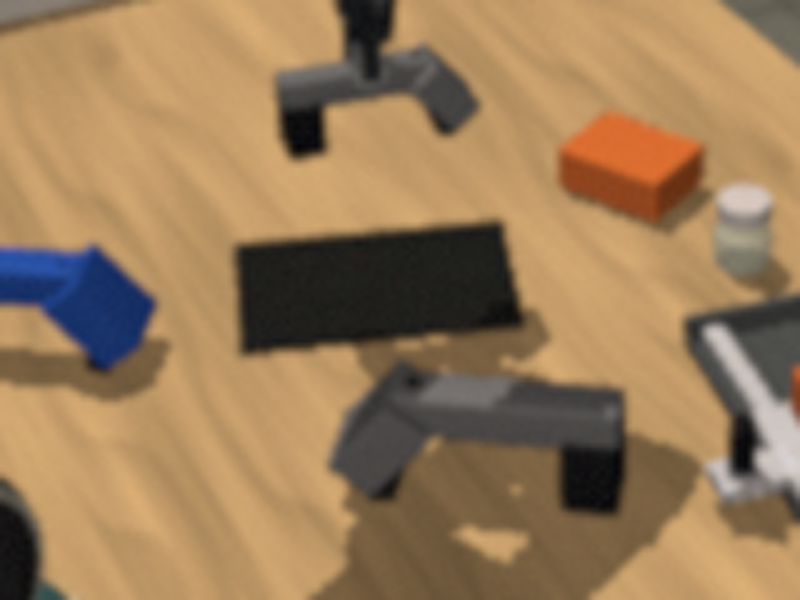

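>>> jog_arm([
  [-0.06, 0.02, 0],
  [-0.18, 0.07, 0],
  [-0.32, 0.12, 0],
  [-0.47, 0.17, 0],
  [-0.62, 0.23, 0],
  [-0.77, 0.285, 0],
  [-0.85, 0.315, 0],
  [-0.88, 0.327, 0],
], turn=[0, 0, 0, 0, 0, 0, 0, 0])

```text
time: 12.67
eef_pos: [0.5046, 0.0658, 0.1979]
tcp_rot: [0.76, 0.65, -0.001, -0.0]
wrist_force: [-0.1, 0.3, -2.2]
gripper_width: 0.0241
```

>>> jog_arm([
  [-0.06, 0.02, 0],
  [-0.18, 0.07, 0],
  [-0.32, 0.12, 0],
  [-0.47, 0.17, 0],
  [-0.62, 0.23, 0],
  [-0.77, 0.285, 0],
  [-0.85, 0.315, 0],
  [-0.88, 0.327, 0],
], turn=[0, 0, 0, 0, 0, 0, 0, 0])

```text
time: 13.33
eef_pos: [0.5426, -0.1173, 0.1983]
tcp_rot: [0.759, 0.651, -0.0, -0.0]
wrist_force: [-0.9, 0.6, -2.6]
gripper_width: 0.0246
```

Run:
```python
from h import *
from workcell import ctrl,optics
s=ctrl.state();print(s['time'],s['gripper_width'],s['wrist_force'],s['moment'])
for n in('wrist','side','scene'):
    c=optics.get_calibration(n);im,d=optics.read_camera(n);np.savez(f'{n}12.npz',im=im,d=d,**c)
    if n=='wrist':cv2.imwrite('pics/wrist12.png',im[:,:,::-1])
    if n=='side':cv2.imwrite('pics/side12.png',cv2.resize(im[100:220,200:360,::-1],(800,600),interpolation=cv2.INTER_CUBIC))
    if n=='scene':cv2.imwrite('pics/scene12.png',cv2.resize(im[170:290,170:330,::-1],(800,600),interpolation=cv2.INTER_CUBIC))
go(s,[.5429,-.1164,.1777],81.1)
```

```text
13.3333 0.02462506355880067 [-0.94574853  0.55458401 -2.60711497] [ 0.01566932  0.02039353 -0.02342899]
pos [ 0.5426 -0.1173  0.1983] ang 81.18 tilt [-0.0012 -0.     -1.    ]
units [0.0049 0.0009 0.1029] turn 0.0009 mm 21 deg 0.1
```

View pics/wrist12.png

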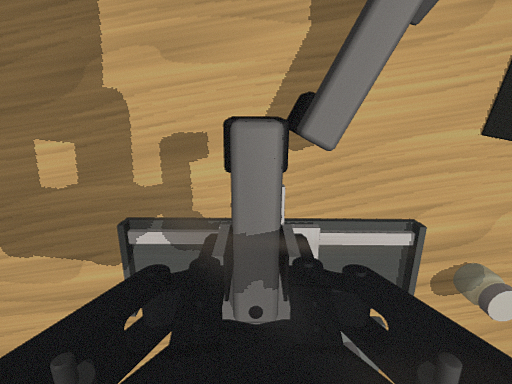

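View pics/side12.png

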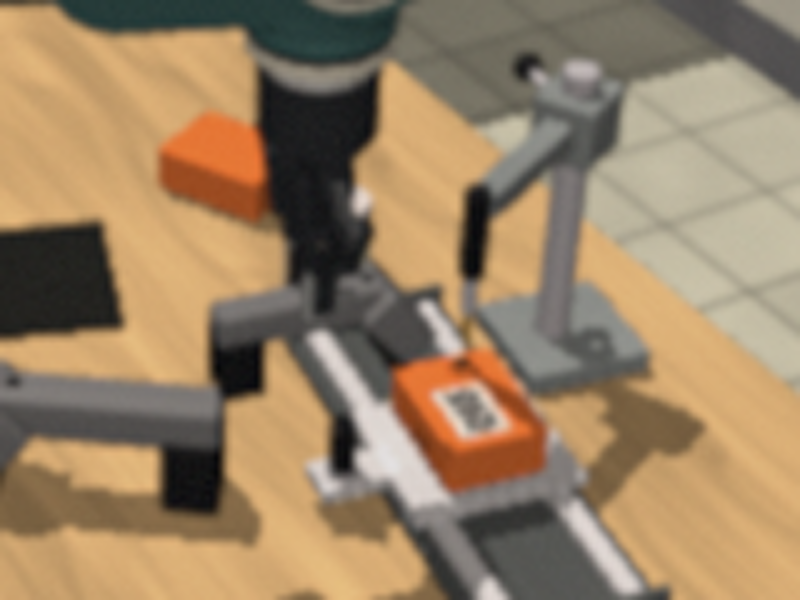

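View pics/scene12.png

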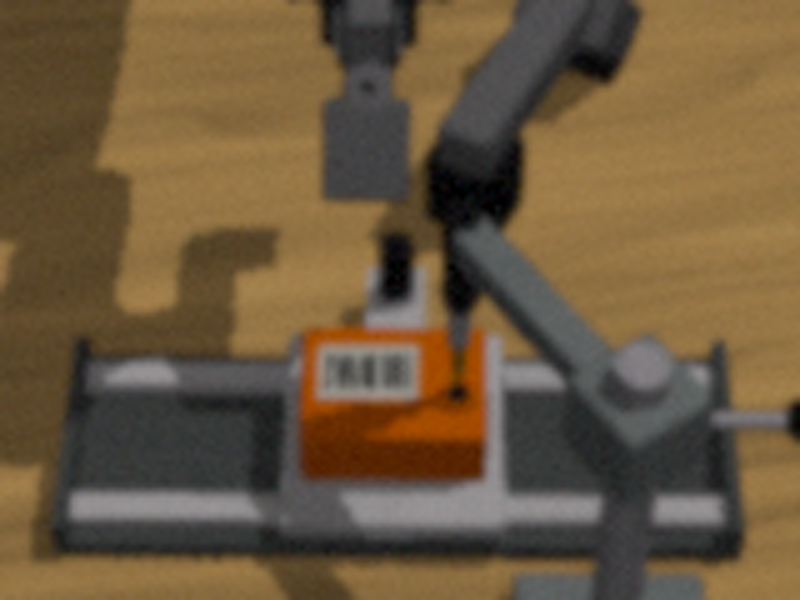

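>>> jog_arm([
  [0.002, 0, 0.03],
  [0.004, 0, 0.07],
  [0.004, 0, 0.1],
  [0.004, 0, 0.1],
  [0.004, 0, 0.1],
], turn=[0, 0, 0, 0, 0])

```text
time: 13.9
eef_pos: [0.5425, -0.1139, 0.1785]
tcp_rot: [0.759, 0.651, -0.0, -0.0]
wrist_force: [-0.1, -0.2, -1.9]
gripper_width: 0.0246
```

Run:
```python
from h import *
from workcell import ctrl,optics
s=ctrl.state();print(s['time'],s['wrist_force'])
go(s,[.5429,-.1164,.1777],81.1)
for n in('side','scene'):
    c=optics.get_calibration(n);im,d=optics.read_camera(n);np.savez(f'{n}13.npz',im=im,d=d,**c)
    if n=='side':cv2.imwrite('pics/side13.png',cv2.resize(im[130:200,240:320,::-1],(685,600),interpolation=cv2.INTER_CUBIC))
    if n=='scene':cv2.imwrite('pics/scene13.png',cv2.resize(im[170:270,210:290,::-1],(480,600),interpolation=cv2.INTER_CUBIC))
# window predicted
R=Ro.from_quat(s['tcp_rot']).as_matrix();u=R[:,1];z=-R[:,2]
o=s['eef_pos']+.010*u-.0564*z
w=o+.0622*u+.012*z;sl=np.cos(np.radians(50))*u-np.sin(np.radians(50))*z
k=(.072-w[2])/sl[2];print('window',w,'dist',k,'hit',w+k*sl,'hit-label',w+k*sl-[.665,-.1355,.072])
```

```text
13.9 [-0.08597858 -0.15600118 -1.89826809]
pos [ 0.5425 -0.1139  0.1785] ang 81.29 tilt [-9.e-04  3.e-04 -1.e+00]
units [-0.0121  0.004   0.004 ] turn 0.0021 mm 3 deg 0.2
window [ 0.61380931 -0.12481008  0.13402605] dist 0.08090628831468517 hit [ 0.66515938 -0.13266924  0.072     ] hit-label [0.00015938 0.00283076 0.        ]
```

View pics/side13.png

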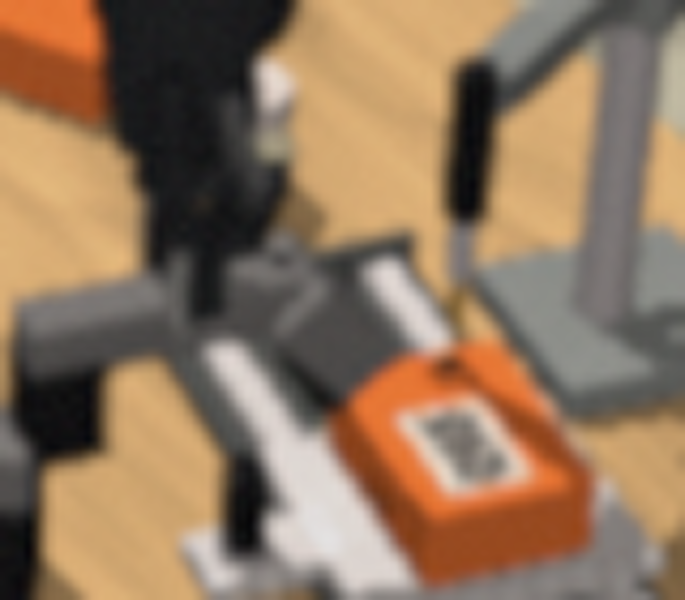

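View pics/scene13.png

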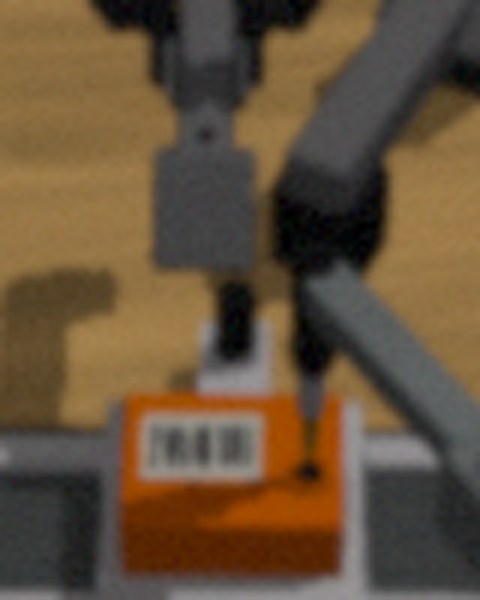

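>>> jog_arm([
  [-0.012, 0.003, 0.004],
  [-0.012, 0.003, 0.004],
  [-0.012, 0.003, 0.004],
  [-0.012, 0.003, 0.004],
  [-0.012, 0.003, 0.004],
  [-0.012, 0.003, 0.004],
], turn=[0.002, 0.002, 0.002, 0.002, 0.002, 0.002])

```text
time: 14.5
eef_pos: [0.543, -0.1169, 0.1784]
tcp_rot: [0.76, 0.65, 0.0, 0.0]
wrist_force: [-0.5, -0.9, -2.2]
gripper_width: 0.0245
```

```bash
cat > scan.py <<'E'
from h import *
from workcell import ctrl,optics
s=ctrl.state();print(s['time'],s['wrist_force'],np.abs(s['qd']).max())
R=Ro.from_quat(s['tcp_rot']).as_matrix();u=R[:,1];z=-R[:,2]
o=s['eef_pos']+.010*u-.0564*z
w=o+.0622*u+.012*z;sl=np.cos(np.radians(50))*u-np.sin(np.radians(50))*z
k=(.072-w[2])/sl[2];print('dist',k,'hit-label',w+k*sl-[.665,-.1355,.072])
E
python3 scan.py
```

```text
14.5 [-0.51234443 -0.87683619 -2.16362317] 0.0015422340872373807
dist 0.08089721398849918 hit-label [ 6.87770221e-04 -6.86608417e-04  1.38777878e-17]
```

>>> jog_arm([
  [0, 0, 0],
  [0, 0, 0],
  [0, 0, 0],
  [0, 0, 0],
  [0, 0, 0],
  [0, 0, 0],
  [0, 0, 0],
  [0, 0, 0],
], turn=[0, 0, 0, 0, 0, 0, 0, 0])

```text
time: 15.17
eef_pos: [0.543, -0.1169, 0.1783]
tcp_rot: [0.76, 0.65, 0.0, 0.0]
wrist_force: [-0.3, -0.5, -2.7]
gripper_width: 0.0244
```

>>> jog_arm([
  [0, 0, 0],
  [0, 0, 0],
  [0, 0, 0],
  [0, 0, 0],
  [0, 0, 0],
  [0, 0, 0],
  [0, 0, 0],
  [0, 0, 0],
], turn=[0, 0, 0, 0, 0, 0, 0, 0])

```text
time: 15.83
eef_pos: [0.543, -0.1169, 0.1783]
tcp_rot: [0.76, 0.65, -0.0, -0.0]
wrist_force: [0.3, 0.0, -2.1]
gripper_width: 0.0248
```

>>> jog_arm([
  [0, 0, 0],
  [0, 0, 0],
  [0, 0, 0],
  [0, 0, 0],
  [0, 0, 0],
  [0, 0, 0],
  [0, 0, 0],
  [0, 0, 0],
], turn=[0, 0, 0, 0, 0, 0, 0, 0])

```text
time: 16.5
eef_pos: [0.543, -0.1169, 0.1783]
tcp_rot: [0.76, 0.65, 0.0, -0.0]
wrist_force: [-0.1, -0.3, -2.4]
gripper_width: 0.0245
```

```bash
python3 scan.py
python3 - <<'E'
from h import *
from workcell import ctrl,optics
s=ctrl.state();go(s,[.4673,.2527,.2],81.1)
E
```

```text
16.5 [-0.12655573 -0.28591961 -2.40546898] 0.001602175242276307
dist 0.08081155058889379 hit-label [ 0.00059178 -0.00066036  0.        ]
pos [ 0.543  -0.1169  0.1783] ang 81.07 tilt [-0.  0. -1.]
units [ 1.7668 -0.6606 -0.1084] turn -0.0003 mm 378 deg -0.0
```

Held still for over 2 s. Now back to the mat.

>>> jog_arm([
  [0, 0, -0.06],
  [0.06, -0.02, -0.11],
  [0.2, -0.07, -0.11],
  [0.36, -0.13, -0.11],
  [0.53, -0.2, -0.11],
  [0.7, -0.26, -0.11],
  [0.83, -0.31, -0.11],
  [0.88, -0.33, -0.11],
], turn=[0, 0, 0, 0, 0, 0, 0, 0])

```text
time: 17.17
eef_pos: [0.5042, 0.0707, 0.2019]
tcp_rot: [0.759, 0.651, 0.001, 0.0]
wrist_force: [-0.2, -0.2, -2.0]
gripper_width: 0.0246
```

>>> jog_arm([
  [0.06, -0.02, 0],
  [0.18, -0.07, 0],
  [0.32, -0.12, 0],
  [0.47, -0.17, 0],
  [0.62, -0.23, 0],
  [0.77, -0.285, 0],
  [0.85, -0.315, 0],
  [0.887, -0.33, 0],
], turn=[0, 0, 0, 0, 0, 0, 0, 0])

```text
time: 17.83
eef_pos: [0.467, 0.2547, 0.2009]
tcp_rot: [0.76, 0.65, 0.0, -0.0]
wrist_force: [0.4, -0.5, -1.6]
gripper_width: 0.0241
```

Run:
```python
from h import *
from workcell import ctrl,optics
s=ctrl.state();print(s['wrist_force'],s['gripper_width']);go(s,[.4673,.2527,.0655],81.1)
```

```text
[ 0.40070858 -0.52121122 -1.56899595] 0.02409299840232413
pos [0.467  0.2547 0.2009] ang 81.15 tilt [ 2.e-04  4.e-04 -1.e+00]
units [-0.0099  0.0029  0.6768] turn 0.0006 mm 135 deg 0.1
```

>>> jog_arm([
  [-0.01, 0, 0.08],
  [-0.01, 0, 0.22],
  [-0.01, 0, 0.38],
  [-0.01, 0, 0.52],
  [-0.01, 0, 0.61],
  [-0.01, 0, 0.65],
  [-0.01, 0, 0.67],
  [-0.01, 0, 0.67],
], turn=[0, 0, 0, 0, 0, 0, 0, 0])

```text
time: 18.5
eef_pos: [0.4674, 0.2504, 0.0665]
tcp_rot: [0.76, 0.65, -0.0, 0.0]
wrist_force: [0.4, -0.1, -2.4]
gripper_width: 0.0244
```

>>> jog_arm([
  [0, 0, 0.008],
  [0, 0, 0.014],
  [0, 0, 0.02],
  [0, 0, 0.026],
  [0, 0, 0.026],
], turn=[0, 0, 0, 0, 0])

```text
time: 18.92
eef_pos: [0.4671, 0.2508, 0.0613]
tcp_rot: [0.76, 0.65, 0.0, 0.0]
wrist_force: [0.5, 1.2, -3.1]
gripper_width: 0.0244
```

>>> jog_arm([
  [0, 0, 0.004],
  [0, 0, 0.007],
  [0, 0, 0.007],
], turn=[0, 0, 0])

```text
time: 19.17
eef_pos: [0.4672, 0.2508, 0.0604]
tcp_rot: [0.76, 0.65, 0.0, 0.0]
wrist_force: [-2.7, -2.4, 4.7]
gripper_width: 0.0244
```

Contact (4.7 N upward). Release and lift.

>>> jog_arm([
  [0, 0, 0],
  [0, 0, 0],
  [0, 0, 0],
  [0, 0, 0],
  [0, 0, 0],
], turn=[0, 0, 0, 0, 0], fingers=60)

```text
time: 19.58
eef_pos: [0.4671, 0.2507, 0.0597]
tcp_rot: [0.76, 0.65, -0.0, -0.0]
wrist_force: [-0.2, -0.1, 1.2]
gripper_width: 0.0603
```

>>> jog_arm([
  [0, 0, -0.1],
  [0, 0, -0.25],
  [0, 0, -0.4],
  [0, 0, -0.55],
  [0, -0.15, -0.75],
  [0, -0.3, -0.95],
  [0, -0.3, -0.95],
  [0, -0.3, -0.95],
], turn=[0, 0, 0, 0, 0, 0, 0, 0])

```text
time: 20.25
eef_pos: [0.4072, 0.2608, 0.2541]
tcp_rot: [0.76, 0.65, 0.003, 0.0]
wrist_force: [1.0, 0.7, 0.4]
gripper_width: 0.0599
```

Run:
```python
from h import *
from workcell import ctrl,optics
s=ctrl.state();print(s['time'],s['wrist_force'],s['gripper_width'],s['eef_pos'])
for n in('wrist','side','scene'):
    c=optics.get_calibration(n);im,d=optics.read_camera(n);np.savez(f'{n}14.npz',im=im,d=d,**c)
    if n=='wrist':cv2.imwrite('pics/wrist14.png',im[:,:,::-1])
    if n=='side':cv2.imwrite('pics/side14.png',cv2.resize(im[100:220,120:280,::-1],(800,600),interpolation=cv2.INTER_CUBIC))
    if n=='scene':cv2.imwrite('pics/scene14.png',im[:,:,::-1]);cv2.imwrite('pics/crop14.png',cv2.resize(im[215:275,215:290,::-1],(750,600),interpolation=cv2.INTER_CUBIC))
```

```text
20.25 [0.98170886 0.71890674 0.38525265] 0.059884484788575644 [0.40715177 0.26082654 0.25408584]
```

View pics/wrist14.png

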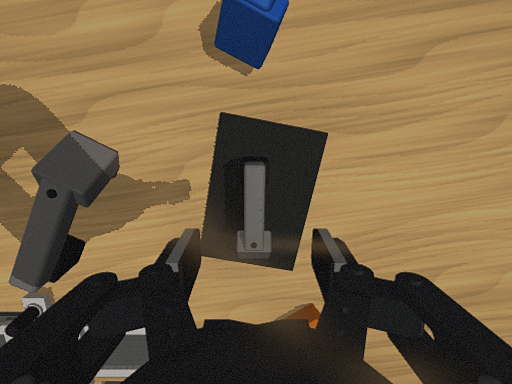

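View pics/side14.png

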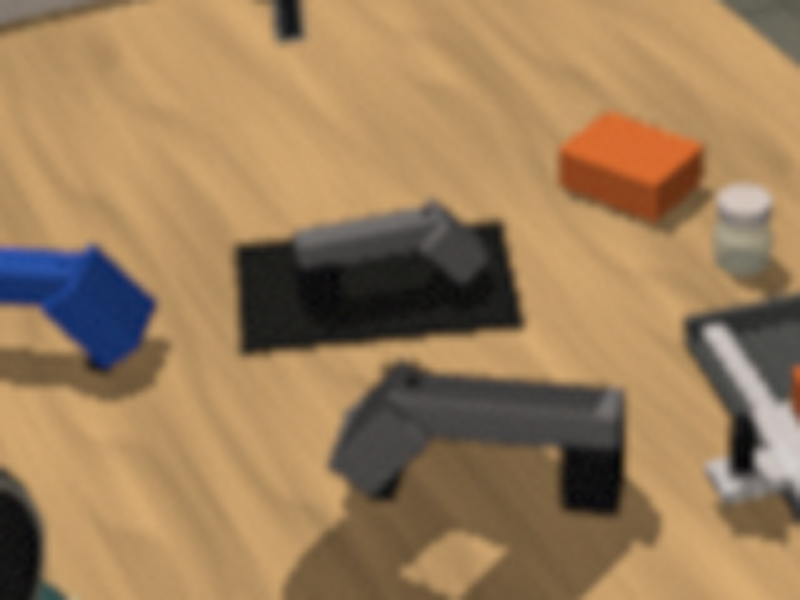

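View pics/scene14.png

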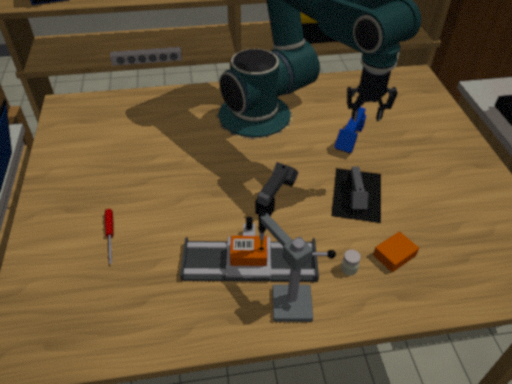

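View pics/crop14.png

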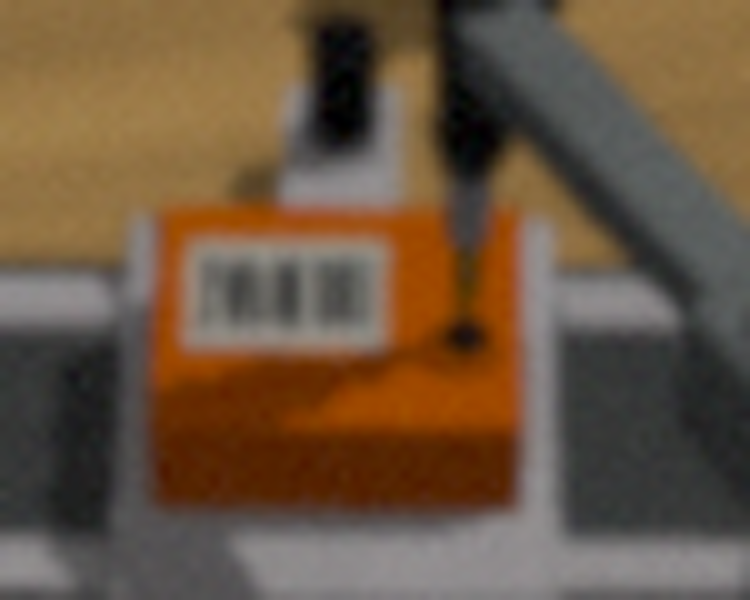

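The scanner stands upright on the mat at (360,190). The boss at crop (466,336) is straight below the tip at crop (467,306). The bystanders haven't moved and the gripper is clear, so I'm handing in.

```bash
python3 -c "
from workcell import ctrl;print(ctrl.hand_in())"
```

```text
the job is handed in; nothing more can be done
None
```

The job is done and handed in at about 20 s of the 72 s allowed; the hand-in reported no verdict.

- **Carriage:** I slid it by the knob and corrected it once by about 1.5 mm. The wrist camera, looking along the boss–tip line, then showed the boss within about 0.3 mm of the tip. The final scene view also shows the boss straight under the tip. One rough side-camera reading before the correction gave 4.8 mm. The scene and wrist cameras gave 1.1–1.4 mm, so I went with those.
- **Scan:** I picked up the smaller grey scanner and pointed it at the label, 50° down at about 81 mm. It was held still for just over 2 s. The aim point, worked out from the arm pose and the measured label, was within about 1 mm of the label's middle. The scanner showed no pitch change in the grip after the lift.
- **Scanner back:** It stands upright on its feet on the mat, close to where it started, and the gripper is clear of it.
- **Everything else:** The spare case, jar, screwdriver, press and both look-alikes looked unmoved in the last pictures.
- **Forces:** The highest reading I saw was about 25 N at the wrist, while sliding the carriage.

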